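Load and lock vial racks on an orbital shaker

TASK

Lift the yellow dust cover off the shaker platform and lay it on the blue mat, then set every vial rack that is on the bench into a nest of its own on the platform and lock each one with a ball-lock pin from the green holder: squeeze the pin's orange buttons, push it down through the rack's hole into the platform until its collar sits flush on the rack, and let go so that the balls lock; spare pins stay in the holder. When every rack is locked, press the green start button fully; don't knock over the glassware.

Things in the scene. Friction and masses are not known exactly. Their poses are not given: they have to be found in the camera images.
- cover_c (a point): Yellow dust cover lying over the bores on the shaker platform: upside-down channel 42 (x) x 330 (y) x 20 mm high, 220 g, with a black upright handle block on the middle of its top, 34 (x) x 14 (y) mm, from 20 to 63 mm above the cover's underside. The point lies in the handle, on the centre line, 45 mm above the underside; z up, y along the cover.
- mat_c (a point): Blue rubber mat fixed on the bench, 100 (x) x 370 (y) mm, 4 mm thick, where the cover is laid lengthwise. The point is the centre of its top face; y is its long direction.
- nest0 (a point): First of three nests, 115 mm apart along y, on the shaker's aluminium platform (top face 102 mm above the bench). Four guides about 11 mm high, inner faces leaning outward, steer a rack home with 1.5 mm play. The point: nest centre on the top face; a seated rack has its base plate's centre here and its axes parallel, pin hole to -x.
- nest1 (a point): Middle nest, as nest0. Each nest has a lock bore for the pin: an 18 mm through hole in the 12 mm thick platform plate, 43 mm to -x of the nest's point, with 40 mm free space under the plate; the dust cover lies over the three bores at the start.
- nest2 (a point): Third nest (+y end), as nest0 and nest1.
- rack0_c (a point): Vial rack with blue caps (None if absent), about 350 g. White base plate 130 (x) x 84 (y) x 10 mm; upright steel fin handle 12 mm thick (y), reaching 18 mm to -x and 32 mm to +x of this point, from 10 to 74 mm above the underside; squat amber vials beside it, tops at 29 mm. The point is in the fin, 37 mm above the underside, 10 mm to +x of the plate's centre; z up.
- rack0_hole (a point): Centre of the 18 mm pin hole through the front (-x) end of the base plate of the rack with blue caps, on the plate's top face, 10 mm above the underside, 43 mm to -x of the plate's centre (53 mm to -x of rack0_c). Axes as the rack. None if absent.
- rack1_c (a point): Vial rack with red caps (None if absent), about 350 g. White base plate 130 (x) x 84 (y) x 10 mm; upright steel fin handle 12 mm thick (y), reaching 18 mm to -x and 32 mm to +x of this point, from 10 to 74 mm above the underside; squat amber vials beside it, tops at 29 mm. The point is in the fin, 37 mm above the underside, 10 mm to +x of the plate's centre; z up.
- rack1_hole (a point): Centre of the 18 mm pin hole through the front (-x) end of the base plate of the rack with red caps, on the plate's top face, 10 mm above the underside, 43 mm to -x of the plate's centre (53 mm to -x of rack1_c). Axes as the rack. None if absent.
- rack2_c (a point): Vial rack with green caps (None if absent), about 350 g. White base plate 130 (x) x 84 (y) x 10 mm; upright steel fin handle 12 mm thick (y), reaching 18 mm to -x and 32 mm to +x of this point, from 10 to 74 mm above the underside; squat amber vials beside it, tops at 29 mm. The point is in the fin, 37 mm above the underside, 10 mm to +x of the plate's centre; z up.
- rack2_hole (a point): Centre of the 18 mm pin hole through the front (-x) end of the base plate of the rack with green caps, on the plate's top face, 10 mm above the underside, 43 mm to -x of the plate's centre (53 mm to -x of rack2_c). Axes as the rack. None if absent.
- pin0_c (a point): Ball-lock pin, one of three alike, 165 g, upright in the green holder. Below its dark collar (42 mm wide, 6 thick): shank 14 mm thick, 52 mm long, last 10 mm tapered. Above: grey handle 24 x 24 mm to 62 mm over the collar's underside, orange squeeze button on its +y and -y sides, 24 to 56 mm up, 18 mm wide. The point: on the axis, 40 mm above the collar's underside; z up, y across the buttons.
- pin1_c (a point): Second pin, as pin0. Over both buttons the handle is 40 mm wide, 28 mm when squeezed. Two locking balls stick out of the shank to +y and -y (24 mm over both, 25 to 33 mm below the collar's underside); they draw in only while the buttons are squeezed fully. Unsqueezed they pass neither the rack's hole nor the bore.
- pin2_c (a point): Third pin, as pin0 and pin1. Home in a rack in its nest, the collar's underside lies on the rack's base plate, so this point is 40 mm above the rack's hole point and the balls spring out under the platform plate.
- pin0_button (a joint): How far each button of pin 0 is pressed in, m: 0 free (balls out), 0.006 fully pressed (balls in). Both buttons move together; the spring takes about 3 N per button at the start and 8 N at the end of travel, so a firm grip of 20 N or more across the buttons presses them fully.
- pin1_button (a joint): How far each button of pin 1 is pressed in, m: 0 free (balls out), 0.006 fully pressed (balls in). Both buttons move together; the spring takes about 3 N per button at the start and 8 N at the end of travel, so a firm grip of 20 N or more across the buttons presses them fully.
- pin2_button (a joint): How far each button of pin 2 is pressed in, m: 0 free (balls out), 0.006 fully pressed (balls in). Both buttons move together; the spring takes about 3 N per button at the start and 8 N at the end of travel, so a firm grip of 20 N or more across the buttons presses them fully.
- holder: Green pin holder, a block 64 (x) x 270 (y) x 60 mm high fixed on the bench, with three 27 mm square through holes, at y = -90, 0 and +90 mm; a pin stands in a hole with its collar's underside on the top face, balls out, and lifts out freely. Origin at the centre of its underside.
- start (a joint): Green round start button on top of the white controller box (100 x 100 x 50 mm) beside the shaker, 28 mm wide: 0 up, 0.006 m fully down, springs back; about 5 N presses it fully.
- start_top (a point): Centre of the top face of the green start button; it is pressed straight down.
- flask: Conical glass flask, 84 mm wide, 120 mm tall, loose on the bench; a bystander that must not be knocked over. Origin at the centre of its underside.
- bottle: Amber glass bottle, 70 mm wide, 160 mm tall, loose on the bench; a bystander that must not be knocked over. Origin at the centre of its underside.
- beaker: Glass beaker, 68 mm wide, 90 mm tall, loose on the bench; a bystander that must not be knocked over. Origin at the centre of its underside.

How it is judged (in metres and radians):
On the way, in this order (a step that is already met when the one before it is completed fails the run):
1. the dust cover has been laid on the blue mat (x of cover_c in the frame of mat_c between -0.05 and 0.05 m and y of cover_c in the frame of mat_c between -0.06 and 0.06 m and z of cover_c in the frame of mat_c below 0.05 m and angle between cover_c's own z axis and vertical below 0.1 rad), for 0.2 s.
2. every rack on the bench is seated in a nest and locked by a pin that is fully home with its buttons released (((x of rack0_hole in the frame of nest0 between -0.048 and -0.038 m and y of rack0_hole in the frame of nest0 between -0.005 and 0.005 m and angle between the x axis of rack0_c and the x axis of nest0, either way round below 0.1 rad and z of rack0_c in the frame of nest0 below 0.041 m and angle between rack0_c's own z axis and vertical below 0.05 rad) or (x of rack0_hole in the frame of nest1 between -0.048 and -0.038 m and y of rack0_hole in the frame of nest1 between -0.005 and 0.005 m and angle between the x axis of rack0_c and the x axis of nest1, either way round below 0.1 rad and z of rack0_c in the frame of nest1 below 0.041 m and angle between rack0_c's own z axis and vertical below 0.05 rad) or (x of rack0_hole in the frame of nest2 between -0.048 and -0.038 m and y of rack0_hole in the frame of nest2 between -0.005 and 0.005 m and angle between the x axis of rack0_c and the x axis of nest2, either way round below 0.1 rad and z of rack0_c in the frame of nest2 below 0.041 m and angle between rack0_c's own z axis and vertical below 0.05 rad)) and ((horizontal distance between pin0_c and rack0_hole below 0.006 m and z of pin0_c in the frame of rack0_hole between 0.03 and 0.0435 m and angle between pin0_c's own z axis and vertical below 0.12 rad and value of joint pin0_button below 0.0015 m) or (horizontal distance between pin1_c and rack0_hole below 0.006 m and z of pin1_c in the frame of rack0_hole between 0.03 and 0.0435 m and angle between pin1_c's own z axis and vertical below 0.12 rad and value of joint pin1_button below 0.0015 m) or (horizontal distance between pin2_c and rack0_hole below 0.006 m and z of pin2_c in the frame of rack0_hole between 0.03 and 0.0435 m and angle between pin2_c's own z axis and vertical below 0.12 rad and value of joint pin2_button below 0.0015 m)) and ((x of rack1_hole in the frame of nest0 between -0.048 and -0.038 m and y of rack1_hole in the frame of nest0 between -0.005 and 0.005 m and angle between the x axis of rack1_c and the x axis of nest0, either way round below 0.1 rad and z of rack1_c in the frame of nest0 below 0.041 m and angle between rack1_c's own z axis and vertical below 0.05 rad) or (x of rack1_hole in the frame of nest1 between -0.048 and -0.038 m and y of rack1_hole in the frame of nest1 between -0.005 and 0.005 m and angle between the x axis of rack1_c and the x axis of nest1, either way round below 0.1 rad and z of rack1_c in the frame of nest1 below 0.041 m and angle between rack1_c's own z axis and vertical below 0.05 rad) or (x of rack1_hole in the frame of nest2 between -0.048 and -0.038 m and y of rack1_hole in the frame of nest2 between -0.005 and 0.005 m and angle between the x axis of rack1_c and the x axis of nest2, either way round below 0.1 rad and z of rack1_c in the frame of nest2 below 0.041 m and angle between rack1_c's own z axis and vertical below 0.05 rad)) and ((horizontal distance between pin0_c and rack1_hole below 0.006 m and z of pin0_c in the frame of rack1_hole between 0.03 and 0.0435 m and angle between pin0_c's own z axis and vertical below 0.12 rad and value of joint pin0_button below 0.0015 m) or (horizontal distance between pin1_c and rack1_hole below 0.006 m and z of pin1_c in the frame of rack1_hole between 0.03 and 0.0435 m and angle between pin1_c's own z axis and vertical below 0.12 rad and value of joint pin1_button below 0.0015 m) or (horizontal distance between pin2_c and rack1_hole below 0.006 m and z of pin2_c in the frame of rack1_hole between 0.03 and 0.0435 m and angle between pin2_c's own z axis and vertical below 0.12 rad and value of joint pin2_button below 0.0015 m)) and ((x of rack2_hole in the frame of nest0 between -0.048 and -0.038 m and y of rack2_hole in the frame of nest0 between -0.005 and 0.005 m and angle between the x axis of rack2_c and the x axis of nest0, either way round below 0.1 rad and z of rack2_c in the frame of nest0 below 0.041 m and angle between rack2_c's own z axis and vertical below 0.05 rad) or (x of rack2_hole in the frame of nest1 between -0.048 and -0.038 m and y of rack2_hole in the frame of nest1 between -0.005 and 0.005 m and angle between the x axis of rack2_c and the x axis of nest1, either way round below 0.1 rad and z of rack2_c in the frame of nest1 below 0.041 m and angle between rack2_c's own z axis and vertical below 0.05 rad) or (x of rack2_hole in the frame of nest2 between -0.048 and -0.038 m and y of rack2_hole in the frame of nest2 between -0.005 and 0.005 m and angle between the x axis of rack2_c and the x axis of nest2, either way round below 0.1 rad and z of rack2_c in the frame of nest2 below 0.041 m and angle between rack2_c's own z axis and vertical below 0.05 rad)) and ((horizontal distance between pin0_c and rack2_hole below 0.006 m and z of pin0_c in the frame of rack2_hole between 0.03 and 0.0435 m and angle between pin0_c's own z axis and vertical below 0.12 rad and value of joint pin0_button below 0.0015 m) or (horizontal distance between pin1_c and rack2_hole below 0.006 m and z of pin1_c in the frame of rack2_hole between 0.03 and 0.0435 m and angle between pin1_c's own z axis and vertical below 0.12 rad and value of joint pin1_button below 0.0015 m) or (horizontal distance between pin2_c and rack2_hole below 0.006 m and z of pin2_c in the frame of rack2_hole between 0.03 and 0.0435 m and angle between pin2_c's own z axis and vertical below 0.12 rad and value of joint pin2_button below 0.0015 m))), for 0.2 s.
3. the start button is pressed fully (value of joint start above 0.0045 m), for 0.05 s.
At the end, for the whole second after the job is handed in: Cover flat on the mat (centre within 50 mm across, 60 mm along); every rack flat in a nest (hole within 5 mm of the bore, 4 mm in height); in each rack a pin, upright, collar within 3.5 mm of the plate, buttons out (under 1.5 mm); other pins in holder slots; start button up (all of step 1 and all of step 2 and ((x of pin0_c in the frame of holder between -0.015 and 0.015 m and y of pin0_c in the frame of holder between -0.105 and 0.105 m and z of pin0_c in the frame of holder below 0.107 m and angle between pin0_c's own z axis and vertical below 0.2 rad) or (horizontal distance between pin0_c and rack0_hole below 0.006 m and z of pin0_c in the frame of rack0_hole between 0.03 and 0.0435 m and angle between pin0_c's own z axis and vertical below 0.12 rad and value of joint pin0_button below 0.0015 m) or (horizontal distance between pin0_c and rack1_hole below 0.006 m and z of pin0_c in the frame of rack1_hole between 0.03 and 0.0435 m and angle between pin0_c's own z axis and vertical below 0.12 rad and value of joint pin0_button below 0.0015 m) or (horizontal distance between pin0_c and rack2_hole below 0.006 m and z of pin0_c in the frame of rack2_hole between 0.03 and 0.0435 m and angle between pin0_c's own z axis and vertical below 0.12 rad and value of joint pin0_button below 0.0015 m)) and ((x of pin1_c in the frame of holder between -0.015 and 0.015 m and y of pin1_c in the frame of holder between -0.105 and 0.105 m and z of pin1_c in the frame of holder below 0.107 m and angle between pin1_c's own z axis and vertical below 0.2 rad) or (horizontal distance between pin1_c and rack0_hole below 0.006 m and z of pin1_c in the frame of rack0_hole between 0.03 and 0.0435 m and angle between pin1_c's own z axis and vertical below 0.12 rad and value of joint pin1_button below 0.0015 m) or (horizontal distance between pin1_c and rack1_hole below 0.006 m and z of pin1_c in the frame of rack1_hole between 0.03 and 0.0435 m and angle between pin1_c's own z axis and vertical below 0.12 rad and value of joint pin1_button below 0.0015 m) or (horizontal distance between pin1_c and rack2_hole below 0.006 m and z of pin1_c in the frame of rack2_hole between 0.03 and 0.0435 m and angle between pin1_c's own z axis and vertical below 0.12 rad and value of joint pin1_button below 0.0015 m)) and ((x of pin2_c in the frame of holder between -0.015 and 0.015 m and y of pin2_c in the frame of holder between -0.105 and 0.105 m and z of pin2_c in the frame of holder below 0.107 m and angle between pin2_c's own z axis and vertical below 0.2 rad) or (horizontal distance between pin2_c and rack0_hole below 0.006 m and z of pin2_c in the frame of rack0_hole between 0.03 and 0.0435 m and angle between pin2_c's own z axis and vertical below 0.12 rad and value of joint pin2_button below 0.0015 m) or (horizontal distance between pin2_c and rack1_hole below 0.006 m and z of pin2_c in the frame of rack1_hole between 0.03 and 0.0435 m and angle between pin2_c's own z axis and vertical below 0.12 rad and value of joint pin2_button below 0.0015 m) or (horizontal distance between pin2_c and rack2_hole below 0.006 m and z of pin2_c in the frame of rack2_hole between 0.03 and 0.0435 m and angle between pin2_c's own z axis and vertical below 0.12 rad and value of joint pin2_button below 0.0015 m)) and value of joint start below 0.002 m); the robot touches nothing.
It fails at once if the flask is knocked over (angle between flask's own z axis and vertical above 0.6 rad).
It fails at once if the bottle is knocked over (angle between bottle's own z axis and vertical above 0.6 rad).
It fails at once if the beaker is knocked over (angle between beaker's own z axis and vertical above 0.6 rad).
Of rack0, rack1, rack2 only 2 to 3 are there at a start; the rules pass over those that are not, and their reading is None.
At some moment in a run one of rack0, rack1, rack2, cover may be knocked a few centimetres aside while the robot is not near it.
It also fails if it takes over 210 s, if anything falls off the work surface, if the arm or the gripper's body presses on something with over 40 N, if the wrist force passes 120 N, or if a joint passes its speed limit or range.

ROBOT

A 7-joint arm with a two-finger parallel gripper is mounted at the origin on the work surface. World frame = base frame: x ahead of the robot, y to its left, z up, the work surface at z = 0. Lengths are in m, angles in degrees, forces in N, time in s.
With the tool pointing down it reaches from about 0.425 to 0.875 m from the base axis. Payload 4.7 kg.
Tool frame: the origin (TCP) lies between the finger pads; the fingertips stand 14 mm ahead of it and the grasp point (between the pads) lies 5 mm behind it (env.tip_reach is the distance from the TCP to the fingertips, in m); z points along the fingers, y is the direction in which the jaws open and shut (so a half turn about z gives the same grasp; the last joint's range is limited). The gripper opens to 87 mm and grips with 3 to 60 N. Pads are 19 mm wide; open, the fingers measure 117 mm over their backs; the gripper's body (75 mm by 190 mm) begins 51 mm behind the grasp point.
Start: joints at [-68.176, 18.392, -4.016, 83.108, 1.295, 78.541, -3.26], TCP at [0.233, 0.607, 0.237] pointing down, gripper open.
Joint ranges: [-163.93, 163.93], [-17.29, 119.83], [-79.2, 71.16], [3.27, 140.29], [-89.18, 269.18], [5.43, 117.66], [-154.24, 154.24]. Speed limits (degrees/s): [147.25, 147.25, 180, 180, 180, 180, 180].

INTERFACE

Orientations are given as [roll, pitch, yaw] about the fixed x, y, z axes, in that order (R = Rz(yaw) Ry(pitch) Rx(roll)).
In Python, from cell import env gives the robot as it stands. The module is installed in compiled form; this text tells all that it offers.
- The arm moves only by the shell command python3 -m pendant 'ROWS' [FORCE]. ROWS is JSON, a list of rows, each an object of numbers: "rx", "ry", "rz": the turn, a rotation vector about the tool's x, y, z in degrees; "tx", "ty", "tz": the shift along the tool's x, y, z in mm; "jaw": the finger opening in mm, from 0 to 87. In form: [{"rx": .., "ry": .., "rz": .., "tx": .., "ty": .., "tz": .., "jaw": ..}, ...]. A call has 1 to 20 rows; each row shifts and turns the commanded pose from where the row before left it, along the tool's axes as they then stand; what a row does not reach is not made up. A row lasts 1/12 s, in which the tool goes at most 41.7 mm and 7.16 degrees, less where a joint would pass 70% of its speed; a pose out of reach is approached as far as the arm can. A call with a gripper value outside its range is refused whole. The fingers move at their own pace and stop on an object; FORCE is the grip in N (left out, the last holds). Time passes only in rows, so rows that do not move let the fingers close. It gives the time, the measured TCP pose, the force and the opening at its end, in the units of the state.
- env.get_obs(): the state, without advancing time (a new reading comes with each control period).
- env.read_camera(name): name is "scene" or "top"; returns a dict with "img" (480x640x3 uint8, red, green, blue), "range_z" (480x640 float32, m along the optical axis (not along the pixel's ray), 0 where there is no reading), "vertical_fov" (degrees; the focal length in pixels is half the picture's height over the tangent of half this angle, whatever the lens; pixels are square), "cx", "cy" (the principal point, pixels), "world_to_cam" (4x4, takes a point from world to camera coordinates). Camera axes: x right, y up, looking along -z (the intrinsics and any distortion apply to the point x, -y, -z); pixel columns grow to the right and rows downward; lengths in m; the calibration is good to about 2 mm. A picture is of the moment at which its call begins.
- env.sign_off(): hands the job in, once; it reports no verdict.
The state is a dict: "time_s": time; "qpos": joint angles; "joint_velocities": joint speeds; "effort": joint torques, N m; "tool_pos": TCP position; "tool_rot": TCP orientation; "force": force on the tool from outside, world axes, zero at the start; "wrist_torque": the same for the moment, N m; "grip_width": finger opening in m.
Only numpy, scipy, OpenCV 4.12 (cv2) and the standard library are available. Lean on these libraries where they do the work, as an engineer would, in place of code of your own. Each camera call takes 0.05 s, during which the arm holds its last target.

## Working session

There is one attempt and no reset: what is moved stays moved. The work goes in short steps, Python scripts to look and compute and a shell command to move; the robot and the scene stay as the last step left them, time stands still between calls to the robot, and variables do not carry over. Pictures are saved under pics/ and viewed, and the job is handed in when it is done.

```bash
mkdir -p pics
cat > h.py <<'E'
import numpy as np, cv2
from cell import env
from scipy.spatial.transform import Rotation as R
def cam(n):
    c=env.read_camera(n); 
    return c
def K(c):
    f=240/np.tan(np.radians(c["vertical_fov"])/2); return f,c["cx"],c["cy"]
def world(c):
    f,cx,cy=K(c); z=c["range_z"].astype(float)
    v,u=np.mgrid[0:480,0:640]
    P=np.stack([(u-cx)/f*z,-(v-cy)/f*z,-z,np.ones_like(z)],-1)
    W=P@np.linalg.inv(c["world_to_cam"]).T
    W=W[...,:3]; W[z<=0]=np.nan
    return W
def ray(c,u,v,h):
    f,cx,cy=K(c); M=np.linalg.inv(c["world_to_cam"])
    d=M[:3,:3]@np.array([(u-cx)/f,-(v-cy)/f,-1]); o=M[:3,3]
    return o+d*(h-o[2])/d[2]
def save(c,n): cv2.imwrite("pics/"+n,c["img"][...,::-1])
def st():
    o=env.get_obs(); print({k:np.round(o[k],4).tolist() for k in ("time_s","tool_pos","tool_rot","force","grip_width","qpos")})
E
python3 - <<'E'
from h import *
st()
for n in ("scene","top"):
    c=cam(n); save(c,n+"0.png"); print({k:(c[k] if k!="world_to_cam" else c[k].round(3).tolist()) for k in c if k not in("img","range_z")}, (c["range_z"]>0).mean())
E
```

```text
{'time_s': 0.0, 'tool_pos': [0.233, 0.6062, 0.2354], 'tool_rot': [-179.889, 0.0064, 158.9823], 'force': [0.0157, -0.1348, 0.816], 'grip_width': 0.087, 'qpos': [-68.1742, 18.4401, -4.0141, 83.1761, 1.2952, 78.54, -3.2604]}
{'vertical_fov': 50.329948289412535, 'cx': 324.16070929141785, 'cy': 240.27828406103498, 'world_to_cam': [[0.84, 0.543, 0.01, -0.501], [-0.294, 0.439, 0.849, 0.052], [0.456, -0.716, 0.529, -1.335], [0.0, 0.0, 0.0, 1.0]]} 0.995517578125
{'vertical_fov': 55.920112747207064, 'cx': 323.2860010927005, 'cy': 231.48222794458968, 'world_to_cam': [[-0.009, -1.0, 0.005, 0.031], [0.979, -0.008, 0.201, -0.592], [-0.201, 0.006, 0.979, -1.112], [0.0, 0.0, 0.0, 1.0]]} 0.9960188802083333
```

View pics/scene0.png

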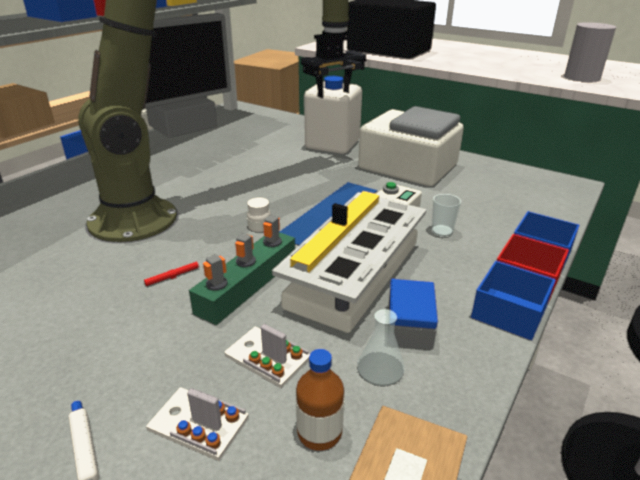

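View pics/top0.png

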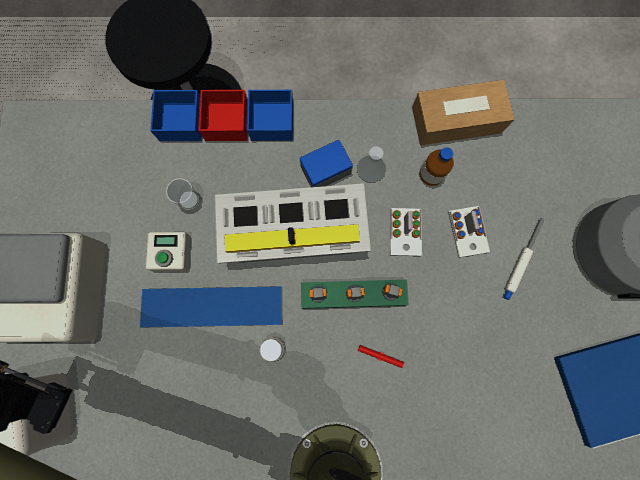

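```bash
cat >> h.py <<'E'
def hsv(c): return cv2.cvtColor(c["img"],cv2.COLOR_RGB2HSV)
def mask(c,lo,hi): return cv2.inRange(hsv(c),lo,hi)>0
def report(name,W,m):
    P=W[m]; P=P[~np.isnan(P[:,0])]
    if len(P)<5: print(name,"few",len(P)); return None
    r=cv2.minAreaRect((P[:,:2]*1000).astype(np.float32))
    print(name,len(P),"med",np.median(P,0).round(4),"z5-95",np.percentile(P[:,2],[5,95]).round(4),"rect c",np.round(r[0],1),"wh",np.round(r[1],1),"ang",round(r[2],1))
    return P
def blobs(name,W,m,minpx=15):
    n,l,s,_=cv2.connectedComponentsWithStats(m.astype(np.uint8))
    for i in range(1,n):
        if s[i,4]>=minpx: print(s[i].tolist(),end=" "); report(name,W,l==i)
E
python3 - <<'E'
from h import *
c=cam("top"); W=world(c)
z=W[...,2]; x=W[...,0]; ok=(x>0.2)&(x<0.95)&(abs(W[...,1])<0.7)
blobs("yellow",W,mask(c,(22,120,120),(35,255,255))&ok,50)
blobs("matblue",W,mask(c,(100,120,60),(125,255,255))&ok&(z<0.012),200)
blobs("holder",W,mask(c,(65,80,30),(90,255,160))&ok&(z>0.05)&(z<.07),100)
blobs("greenbtn",W,mask(c,(55,80,60),(85,255,255))&ok&(z>0.04)&(W[...,1]>.3),30)
blobs("orange",W,mask(c,(5,150,120),(18,255,255))&ok&(z>0.07),5)
blobs("whiteplate",W,mask(c,(0,0,190),(180,50,255))&ok&(z>0.005)&(z<.016),100)
blobs("platform",W,ok&(z>0.095)&(z<.107),300)
blobs("dark on plat",W,ok&(mask(c,(0,0,0),(180,255,60)))&(z>0.05)&(z<.2),50)
blobs("tall fin",W,ok&(z>0.06)&(z<.085)&(W[...,1]<-.1)&(x>.5),10)
E
```

```text
[224, 224, 136, 27, 2145] yellow 2145 med [0.5654 0.1003 0.1211] z5-95 [0.1177 0.1244] rect c [567.6 106. ] wh [ 46.8 333.2] ang 4.2
[252, 113, 38, 16, 540] matblue 540 med [0.9277 0.1723 0.003 ] z5-95 [-0.0013  0.0069] rect c [927.5 173.1] wh [106.   45.1] ang 89.6
[160, 114, 35, 16, 461] matblue 461 med [0.928  0.4403 0.0032] z5-95 [-0.0005  0.0071] rect c [927.8 440.5] wh [45.  93.5] ang 1.5
[140, 287, 142, 40, 5353] matblue 5353 med [0.4049 0.3217 0.0034] z5-95 [-0.0005  0.0072] rect c [405.7 323.1] wh [ 99.5 370.4] ang 0.6
[301, 280, 107, 28, 1987] holder 1987 med [ 0.4297 -0.0434  0.059 ] z5-95 [0.0555 0.0627] rect c [432.7 -50.3] wh [ 63.9 268.1] ang 1.1
[156, 237, 19, 7, 128] greenbtn 128 med [0.5749 0.437  0.0506] z5-95 [0.0478 0.0543] rect c [574.6 436.6] wh [46.7 17.1] ang 89.4
[157, 252, 10, 11, 90] greenbtn 90 med [0.527  0.4367 0.071 ] z5-95 [0.0664 0.0745] rect c [527.6 437.9] wh [28.3 26.5] ang 6.7
[385, 285, 5, 7, 26] orange 26 med [ 0.4408 -0.1262  0.115 ] z5-95 [0.1122 0.1182] rect c [ 440.8 -126.8] wh [ 7.9 16.5] ang 74.6
[323, 289, 4, 7, 21] orange 21 med [0.4324
[... 2617 characters left out ...]
[257.1  90.7] ang 76.9
[370, 158, 13, 12, 70] tall fin 70 med [ 0.7679 -0.1165  0.0701] z5-95 [0.0611 0.0815] rect c [ 771.3 -119.2] wh [15.6 39.2] ang 28.7
[423, 159, 26, 21, 104] tall fin 104 med [ 0.7407 -0.2576  0.0735] z5-95 [0.0617 0.083 ] rect c [ 750.3 -265.6] wh [68.  29.5] ang 52.5
[585, 208, 19, 57, 344] tall fin 344 med [ 0.564  -0.6576  0.0725] z5-95 [0.0613 0.0838] rect c [ 577.8 -667.8] wh [ 28.9 153.2] ang 76.4
[407, 211, 6, 20, 105] tall fin 105 med [ 0.6189 -0.1979  0.0716] z5-95 [0.0624 0.0754] rect c [ 618.5 -197.9] wh [11.9 49.5] ang 86.9
[470, 211, 10, 19, 113] tall fin 113 med [ 0.6171 -0.3645  0.0716] z5-95 [0.0634 0.0755] rect c [ 617.3 -366.1] wh [49.8 12.4] ang 7.8
```

```bash
cat >> h.py <<'E'
def go(x,y,z,yaw):
    """shift in tool axes (mm) at the present orientation, and the turn needed"""
    o=env.get_obs(); p=np.array(o["tool_pos"]); r=R.from_euler("xyz",o["tool_rot"],degrees=True)
    d=np.array([x,y,z])-p
    rt=R.from_euler("xyz",[180,0,yaw],degrees=True)
    print("t",o["time_s"],"pos",p.round(4),"rot",np.round(o["tool_rot"],2),"F",np.round(o["force"],1),"grip",round(o["grip_width"],4))
    print(" now-frame shift mm",(r.inv().apply(d)*1000).round(1)," after-turn frame",(rt.inv().apply(d)*1000).round(1)," turn rotvec deg",(r.inv()*rt).as_rotvec(degrees=True).round(2))
E
python3 -m pendant '[{"rz":-6.3,"tz":-16,"jaw":45},{"rz":-6.3,"tz":-16,"jaw":45},{"rz":-6.3,"tz":-16,"jaw":45},{"rz":-6.3,"tz":-16,"jaw":45}]' 30
python3 -c "
from h import *
go(.5647,.1032,.30,184.2)"
```

```text
t 0.15 pos [0.233  0.6064 0.2357] rot [-179.92    0.    158.98] F [-0.2  0.5  0.2] grip 0.087
 now-frame shift mm [-490.1 -350.9  -63.7]  after-turn frame [-294.  -526.1  -64.3]  turn rotvec deg [-8.000e-02 -1.000e-02 -2.522e+01]invalid input at $[0]: expected keys rx, ry, rz, tx, ty, tz, jaw
```

```bash
python3 -m pendant '[{"rx":0,"ry":0,"rz":-6.3,"tx":0,"ty":0,"tz":-16,"jaw":45},{"rx":0,"ry":0,"rz":-6.3,"tx":0,"ty":0,"tz":-16,"jaw":45},{"rx":0,"ry":0,"rz":-6.3,"tx":0,"ty":0,"tz":-16,"jaw":45},{"rx":0,"ry":0,"rz":-6.3,"tx":0,"ty":0,"tz":-16,"jaw":45}]' 30
python3 -c "
from h import *
go(.5647,.1032,.30,184.2)"
```

```text
time_s: 0.48
tool_pos: [0.233, 0.6065, 0.3008]
tool_rot: [-180.0, -0.0, -175.5]
force: [-0.3, -0.3, -0.2]
grip_width: 0.068
t 0.4833 pos [0.233  0.6065 0.3008] rot [-1.7995e+02 -2.0000e-02 -1.7550e+02] F [-0.3 -0.3 -0.2] grip 0.068
 now-frame shift mm [-291.2 -527.8    1.2]  after-turn frame [-293.9 -526.3    0.8]  turn rotvec deg [-0.05 -0.02  0.3 ]
```

```bash
python3 -m pendant '[{"rx":0,"ry":0,"rz":0,"tx":-16.3,"ty":-29.3,"tz":0,"jaw":45},{"rx":0,"ry":0,"rz":0,"tx":-16.3,"ty":-29.3,"tz":0,"jaw":45},{"rx":0,"ry":0,"rz":0,"tx":-16.3,"ty":-29.3,"tz":0,"jaw":45},{"rx":0,"ry":0,"rz":0,"tx":-16.3,"ty":-29.3,"tz":0,"jaw":45},{"rx":0,"ry":0,"rz":0,"tx":-16.3,"ty":-29.3,"tz":0,"jaw":45},{"rx":0,"ry":0,"rz":0,"tx":-16.3,"ty":-29.3,"tz":0,"jaw":45},{"rx":0,"ry":0,"rz":0,"tx":-16.3,"ty":-29.3,"tz":0,"jaw":45},{"rx":0,"ry":0,"rz":0,"tx":-16.3,"ty":-29.3,"tz":0,"jaw":45},{"rx":0,"ry":0,"rz":0,"tx":-16.3,"ty":-29.3,"tz":0,"jaw":45},{"rx":0,"ry":0,"rz":0,"tx":-16.3,"ty":-29.3,"tz":0,"jaw":45},{"rx":0,"ry":0,"rz":0,"tx":-16.3,"ty":-29.3,"tz":0,"jaw":45},{"rx":0,"ry":0,"rz":0,"tx":-16.3,"ty":-29.3,"tz":0,"jaw":45},{"rx":0,"ry":0,"rz":0,"tx":-16.3,"ty":-29.3,"tz":0,"jaw":45},{"rx":0,"ry":0,"rz":0,"tx":-16.3,"ty":-29.3,"tz":0,"jaw":45},{"rx":0,"ry":0,"rz":0,"tx":-16.3,"ty":-29.3,"tz":0,"jaw":45},{"rx":0,"ry":0,"rz":0,"tx":-16.3,"ty":-29.3,"tz":0,"jaw":45},{"rx":0,"ry":0,"rz":0,"tx":-16.3,"ty":-29.3,"tz":0,"jaw":45},{"rx":0,"ry":0,"rz":0,"tx":-16.3,"ty":-29.3,"tz":0,"jaw":45},{"rx":0,"ry":0,"rz":0,"tx":0,"ty":0,"tz":0,"jaw":45},{"rx":0,"ry":0,"rz":0,"tx":0,"ty":0,"tz":0,"jaw":45}]' 30
python3 - <<'E'
from h import *
c=cam("scene"); save(c,"scene1.png")
W=world(c); ok=(W[...,0]>.3)&(abs(W[...,1])<.5)
blobs("yellow",W,mask(c,(22,120,120),(35,255,255))&ok,50)
go(.5647,.1032,.20,184.2)
E
```

```text
time_s: 2.15
tool_pos: [0.5648, 0.0996, 0.3001]
tool_rot: [-180.0, -0.0, -176.1]
force: [-0.8, 0.7, 0.5]
grip_width: 0.0448
[291, 192, 88, 80, 1866] yellow 1866 med [0.5755 0.0555 0.1237] z5-95 [0.1113 0.1256] rect c [537.9 213.6] wh [ 94.3 562.7] ang 11.2
t 2.2 pos [0.5641 0.1019 0.3001] rot [ 1.7998e+02 -6.0000e-02 -1.7590e+02] F [ 0.3  0.1 -0.1] grip 0.0448
 now-frame shift mm [ -0.8   1.2 100.1]  after-turn frame [ -0.7   1.2 100.1]  turn rotvec deg [ 0.02 -0.06 -0.1 ]
```

View pics/scene1.png

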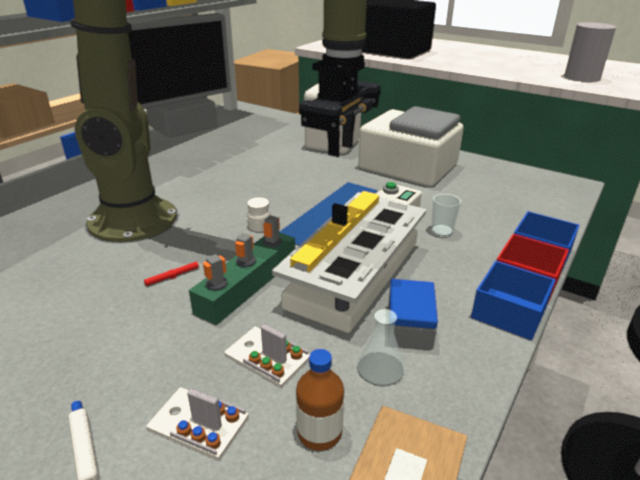

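```bash
python3 -m pendant '[{"rx":0,"ry":0,"rz":0,"tx":-0.7,"ty":0.5,"tz":30,"jaw":45},{"rx":0,"ry":0,"rz":0,"tx":0,"ty":0,"tz":30,"jaw":45},{"rx":0,"ry":0,"rz":0,"tx":0,"ty":0,"tz":30,"jaw":45},{"rx":0,"ry":0,"rz":0,"tx":0,"ty":0,"tz":30,"jaw":45},{"rx":0,"ry":0,"rz":0,"tx":0,"ty":0,"tz":20,"jaw":45},{"rx":0,"ry":0,"rz":0,"tx":0,"ty":0,"tz":18,"jaw":45},{"rx":0,"ry":0,"rz":0,"tx":0,"ty":0,"tz":0,"jaw":45},{"rx":0,"ry":0,"rz":0,"tx":0,"ty":0,"tz":0,"jaw":45}]' 30
python3 - <<'E'
from h import *
go(.5647,.1032,.142,184.2)
E
python3 -m pendant '[{"rx":0,"ry":0,"rz":0,"tx":0,"ty":0,"tz":0,"jaw":5},{"rx":0,"ry":0,"rz":0,"tx":0,"ty":0,"tz":0,"jaw":5},{"rx":0,"ry":0,"rz":0,"tx":0,"ty":0,"tz":0,"jaw":5},{"rx":0,"ry":0,"rz":0,"tx":0,"ty":0,"tz":0,"jaw":5},{"rx":0,"ry":0,"rz":0,"tx":0,"ty":0,"tz":0,"jaw":5},{"rx":0,"ry":0,"rz":0,"tx":0,"ty":0,"tz":0,"jaw":5}]' 40
```

```text
time_s: 2.87
tool_pos: [0.5637, 0.1044, 0.142]
tool_rot: [180.0, -0.1, -175.7]
force: [0.2, -0.1, 1.5]
grip_width: 0.0456
t 2.8667 pos [0.5637 0.1044 0.142 ] rot [ 1.7999e+02 -1.3000e-01 -1.7567e+02] F [ 0.2 -0.1  1.5] grip 0.0456
 now-frame shift mm [-0.9 -1.2 -0. ]  after-turn frame [-0.9 -1.2 -0. ]  turn rotvec deg [ 0.01 -0.13  0.13]
time_s: 3.37
tool_pos: [0.5651, 0.1029, 0.143]
tool_rot: [180.0, 0.0, -175.8]
force: [-1.4, -0.9, 1.5]
grip_width: 0.0137
```

```bash
python3 -m pendant '[{"rx":0,"ry":0,"rz":0,"tx":0,"ty":0,"tz":-15,"jaw":5},{"rx":0,"ry":0,"rz":0,"tx":0,"ty":0,"tz":-25,"jaw":5},{"rx":0,"ry":0,"rz":0,"tx":0,"ty":0,"tz":-30,"jaw":5},{"rx":0,"ry":0,"rz":0,"tx":0,"ty":0,"tz":-25,"jaw":5},{"rx":0,"ry":0,"rz":1.8,"tx":0,"ty":0,"tz":-10,"jaw":5},{"rx":0,"ry":0,"rz":1.8,"tx":0,"ty":0,"tz":0,"jaw":5},{"rx":0,"ry":0,"rz":0,"tx":0,"ty":0,"tz":0,"jaw":5}]' 40
python3 - <<'E'
from h import *
go(.4057,.323,.25,180.6)
E
```

```text
time_s: 3.95
tool_pos: [0.5651, 0.1027, 0.2482]
tool_rot: [180.0, 0.1, -179.5]
force: [0.7, -0.2, -2.8]
grip_width: 0.0134
t 3.95 pos [0.5651 0.1027 0.2482] rot [ 1.7998e+02  6.0000e-02 -1.7947e+02] F [ 0.7 -0.2 -2.8] grip 0.0134
 now-frame shift mm [157.4 221.8  -1.9]  after-turn frame [157.1 222.   -1.8]  turn rotvec deg [ 0.02  0.06 -0.07]
```

```bash
python3 -m pendant '[{"rx":0,"ry":0,"rz":0,"tx":9,"ty":12.7,"tz":0,"jaw":5},{"rx":0,"ry":0,"rz":0,"tx":18,"ty":25.4,"tz":0,"jaw":5},{"rx":0,"ry":0,"rz":0,"tx":18,"ty":25.4,"tz":0,"jaw":5},{"rx":0,"ry":0,"rz":0,"tx":18,"ty":25.4,"tz":0,"jaw":5},{"rx":0,"ry":0,"rz":0,"tx":18,"ty":25.4,"tz":0,"jaw":5},{"rx":0,"ry":0,"rz":0,"tx":18,"ty":25.4,"tz":0,"jaw":5},{"rx":0,"ry":0,"rz":0,"tx":18,"ty":25.4,"tz":0,"jaw":5},{"rx":0,"ry":0,"rz":0,"tx":18,"ty":25.4,"tz":0,"jaw":5},{"rx":0,"ry":0,"rz":0,"tx":18,"ty":25.4,"tz":0,"jaw":5},{"rx":0,"ry":0,"rz":0,"tx":4.3,"ty":6.1,"tz":0,"jaw":5},{"rx":0,"ry":0,"rz":0,"tx":0,"ty":0,"tz":0,"jaw":5},{"rx":0,"ry":0,"rz":0,"tx":0,"ty":0,"tz":0,"jaw":5}]' 40
python3 -m pendant '[{"rx":0,"ry":0,"rz":0,"tx":0,"ty":0,"tz":30,"jaw":5},{"rx":0,"ry":0,"rz":0,"tx":0,"ty":0,"tz":30,"jaw":5},{"rx":0,"ry":0,"rz":0,"tx":0,"ty":0,"tz":30,"jaw":5},{"rx":0,"ry":0,"rz":0,"tx":0,"ty":0,"tz":30,"jaw":5},{"rx":0,"ry":0,"rz":0,"tx":0,"ty":0,"tz":30,"jaw":5},{"rx":0,"ry":0,"rz":0,"tx":0,"ty":0,"tz":25,"jaw":5},{"rx":0,"ry":0,"rz":0,"tx":0,"ty":0,"tz":12,"jaw":5},{"rx":0,"ry":0,"rz":0,"tx":0,"ty":0,"tz":0,"jaw":5},{"rx":0,"ry":0,"rz":0,"tx":0,"ty":0,"tz":0,"jaw":5}]' 40
python3 - <<'E'
from h import *
go(.4057,.323,.044,180.6)
E
```

```text
time_s: 4.95
tool_pos: [0.4054, 0.3223, 0.2468]
tool_rot: [-179.9, -0.0, -179.4]
force: [0.5, -1.1, -2.1]
grip_width: 0.0136
time_s: 5.7
tool_pos: [0.4063, 0.3221, 0.0608]
tool_rot: [-180.0, 0.0, -179.5]
force: [0.0, 0.9, -1.3]
grip_width: 0.0136
t 5.7 pos [0.4063 0.3221 0.0608] rot [-179.96    0.   -179.52] F [ 0.   0.9 -1.3] grip 0.0136
 now-frame shift mm [ 0.6  0.9 16.8]  after-turn frame [ 0.6  0.9 16.8]  turn rotvec deg [-0.04  0.   -0.12]
```

```bash
python3 -m pendant '[{"rx":0,"ry":0,"rz":0,"tx":0,"ty":0,"tz":8,"jaw":5},{"rx":0,"ry":0,"rz":0,"tx":0,"ty":0,"tz":5,"jaw":5},{"rx":0,"ry":0,"rz":0,"tx":0,"ty":0,"tz":3,"jaw":5},{"rx":0,"ry":0,"rz":0,"tx":0,"ty":0,"tz":0.5,"jaw":5},{"rx":0,"ry":0,"rz":0,"tx":0,"ty":0,"tz":0,"jaw":5}]' 40
python3 -m pendant '[{"rx":0,"ry":0,"rz":0,"tx":0,"ty":0,"tz":0,"jaw":40},{"rx":0,"ry":0,"rz":0,"tx":0,"ty":0,"tz":0,"jaw":40},{"rx":0,"ry":0,"rz":0,"tx":0,"ty":0,"tz":0,"jaw":40},{"rx":0,"ry":0,"rz":0,"tx":0,"ty":0,"tz":-10,"jaw":40},{"rx":0,"ry":0,"rz":0,"tx":0,"ty":0,"tz":-30,"jaw":40},{"rx":0,"ry":0,"rz":0,"tx":0,"ty":0,"tz":-40,"jaw":40},{"rx":0,"ry":0,"rz":0,"tx":0,"ty":0,"tz":-40,"jaw":40},{"rx":0,"ry":0,"rz":0,"tx":0,"ty":0,"tz":-40,"jaw":40},{"rx":0,"ry":0,"rz":0,"tx":0,"ty":0,"tz":-40,"jaw":40}]' 40
python3 - <<'E'
from h import *
c=cam("top"); save(c,"top1.png"); W=world(c)
z=W[...,2]; x=W[...,0]; ok=(x>0.2)&(x<0.95)&(abs(W[...,1])<0.7)
blobs("yellow",W,mask(c,(22,120,120),(35,255,255))&ok,50)
blobs("dark on plat",W,ok&(mask(c,(0,0,0),(180,255,60)))&(z>0.05)&(z<.11)&(x>.52)&(x<.7)&(W[...,1]>-.1)&(W[...,1]<.3),5)
g=c["img"][180:270,210:380][...,::-1]; cv2.imwrite("pics/crop1.png",cv2.resize(g,None,fx=4.5,fy=4.5,interpolation=cv2.INTER_CUBIC))
st()
E
```

```text
time_s: 6.12
tool_pos: [0.406, 0.3235, 0.045]
tool_rot: [179.9, 0.1, -179.4]
force: [0.3, -1.0, 2.6]
grip_width: 0.0136
time_s: 6.87
tool_pos: [0.405, 0.3228, 0.2469]
tool_rot: [180.0, 0.0, -179.4]
force: [0.6, 0.7, 0.2]
grip_width: 0.0401
[219, 297, 54, 17, 860] yellow 860 med [0.4075 0.2293 0.0233] z5-95 [0.0196 0.0272] rect c [407.6 228.5] wh [137.5  41.2] ang 89.8
[324, 199, 25, 21, 428] dark on plat 428 med [ 0.6415 -0.0066  0.1015] z5-95 [0.0984 0.1047] rect c [642.1  -6.4] wh [48.8 57.9] ang 4.6
[279, 203, 24, 20, 430] dark on plat 430 med [0.6339 0.1071 0.1016] z5-95 [0.0986 0.1048] rect c [633.5 108.4] wh [49.1 58.2] ang 3.6
[234, 206, 23, 21, 434] dark on plat 434 med [0.625  0.2227 0.1018] z5-95 [0.0986 0.105 ] rect c [624.7 222.6] wh [49.8 56.8] ang 2.6
[341, 253, 5, 1, 5] dark on plat 5 med [ 0.5305 -0.0228  0.0922] z5-95 [0.0881 0.0943] rect c [530.6 -22.9] wh [ 0.3 10.4] ang 5.1
[316, 255, 5, 1, 5] dark on plat 5 med [0.5263 0.0397 0.09  ] z5-95 [0.0878 0.0936] rect c [526.2  39.7] wh [ 0.5 10. ] ang 5.0
[291, 257, 5, 1, 5] dark on plat 5 med [0.5215 0.1018 0.0919] z5-95 [0.091  0.0938] rect c [521.3 101.9] wh [0.3 9.8] ang 0.6
{'time_s': 6.9167, 'tool_pos': [0.4082, 0.3256, 0.2559], 'tool_rot': [179.4227, 0.6201, -179.423], 'force': [3.2183, 1.9408, 5.3366], 'grip_width': 0.0399, 'qpos': [-46.888, 1.5876, 5.5355, 100.412, -0.19, 77.1612, 49.2652]}
```

View pics/top1.png

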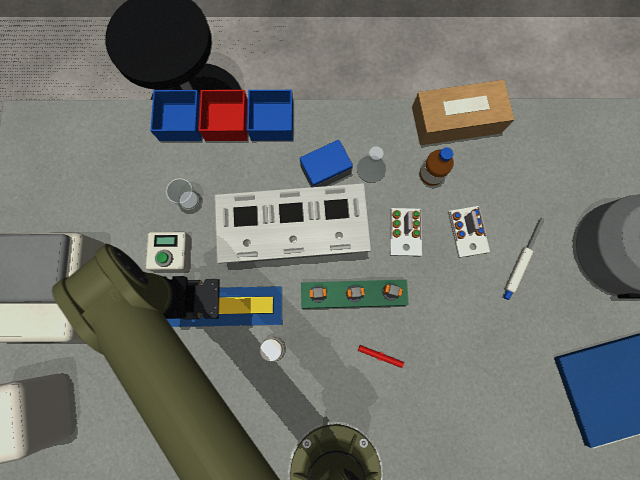

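View pics/crop1.png

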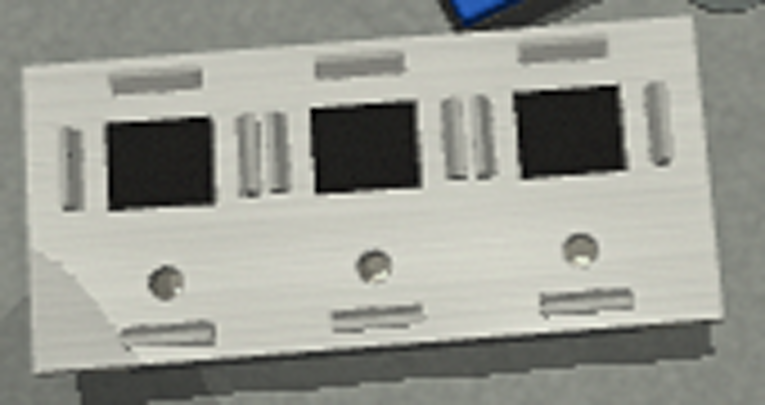

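Run:
```python
from h import *
c=cam("top"); W=world(c); z=W[...,2]
# bore: grey ellipse by brightness
g=cv2.cvtColor(c["img"],cv2.COLOR_RGB2GRAY)
roi=np.zeros_like(g,bool); roi[228:250,235:350]=1
m=roi&(g<165)
n,l,s,ce=cv2.connectedComponentsWithStats(m.astype(np.uint8))
for i in range(1,n):
    if s[i,4]>8:
        u=s[i,0]+(s[i,2]-1)/2; v=s[i,1]+(s[i,3]-1)/2
        print(s[i].tolist(),ce[i].round(1),ray(c,u,v,.102).round(4), "z",np.nanmedian(z[l==i]).round(3))
# guides: top height
blobs("guide",W,(z>.107)&(z<.116)&(W[...,0]>.5)&(W[...,0]<.72)&(W[...,1]>-.12)&(W[...,1]<.32),8)
for u,v in[(338.9,235.6),(293.1,239.3),(246.8,242.9)]: print(ray(c,u,v,.102).round(4))
d=[np.array([.6421,-.0064]),np.array([.634,.1084]),np.array([.625,.2225])]
t=np.radians(4.2)
```

```text
[335, 232, 8, 6, 37] [338.5 234.5] [ 0.5757 -0.0119  0.102 ] z 0.049
[289, 235, 8, 8, 40] [292.5 238.3] [0.5665 0.1028 0.102 ] z 0.05
[243, 239, 8, 8, 47] [246.3 242.4] [0.5572 0.217  0.102 ] z 0.051
[330, 244, 20, 4, 50] [339.3 245.3] [ 0.5479 -0.0139  0.102 ] z 0.107
[284, 247, 20, 3, 34] [295.1 248.6] [0.5425 0.1002 0.102 ] z 0.105
[330, 248, 20, 2, 22] [339.7 248.6] [ 0.5403 -0.0138  0.102 ] z 0.103
[325, 187, 20, 6, 64] guide 64 med [ 0.6907 -0.002   0.1102] z5-95 [0.1073 0.114 ] rect c [689.9  -3.3] wh [10.1 48.5] ang 2.9
[280, 191, 20, 5, 63] guide 63 med [0.682  0.1117 0.1105] z5-95 [0.1078 0.1144] rect c [682.2 110.5] wh [ 9.  48.6] ang 5.5
[234, 194, 21, 6, 62] guide 62 med [0.6736 0.225  0.1098] z5-95 [0.1072 0.1137] rect c [673.1 224.9] wh [11.5 49.9] ang 2.0
[355, 198, 5, 18, 58] guide 58 med [ 0.6449 -0.0588  0.1103] z5-95 [0.1082 0.1141] rect c [645.4 -58. ] wh [45.5  9.5] ang 4.1
[309, 201, 5, 19, 53] guide 53 med [0.6372 0.0563 0.1103] z5-95 [0.1075 0.1127] rect c [637.2  56.2] wh [45.9  8.2] ang 3.8
[314, 201, 6, 18, 54] guide 54 med [0.6373 0.0438 0.1111] z5-95 [0.
[... 175 characters left out ...]
g 6.3
[269, 205, 5, 18, 61] guide 61 med [0.6304 0.1569 0.1101] z5-95 [0.1073 0.1136] rect c [629.4 157.3] wh [43.7  9.3] ang 4.7
[223, 208, 5, 18, 65] guide 65 med [0.6227 0.2717 0.1102] z5-95 [0.1073 0.1142] rect c [621.8 271.5] wh [44.7 10. ] ang 2.0
[330, 244, 21, 6, 64] guide 64 med [ 0.5427 -0.0146  0.1103] z5-95 [0.1072 0.1141] rect c [543.8 -14.8] wh [ 9.7 50.3] ang 4.8
[284, 248, 20, 5, 59] guide 59 med [0.534  0.0985 0.1111] z5-95 [0.1081 0.1143] rect c [534.5  99.4] wh [ 8.7 47.1] ang 5.5
[237, 252, 20, 5, 61] guide 61 med [0.5264 0.2139 0.1106] z5-95 [0.1078 0.1134] rect c [526.5 215. ] wh [ 8.2 47.6] ang 5.0
[ 0.5729 -0.0128  0.102 ]
[0.5644 0.1013 0.102 ]
[0.5562 0.2162 0.102 ]
```

```bash
cat >> h.py <<'E'
def racks():
    c=cam("top"); W=world(c); z=W[...,2]; x=W[...,0]; ok=(x>0.4)&(x<0.72)&(W[...,1]<-.1)&(W[...,1]>-.55)
    blobs("plate",W,mask(c,(0,0,190),(180,50,255))&ok&(z>0.005)&(z<.016),100)
    blobs("fin",W,ok&(z>0.066)&(z<.085),30)
    return c
E
python3 - <<'E'
from h import *
racks()
go(.6115,-.198,.25,177.2)
E
```

```text
[451, 206, 39, 51, 635] plate 635 med [ 0.5715 -0.3675  0.0086] z5-95 [0.0057 0.0128] rect c [ 601.9 -369.4] wh [129.2  83.5] ang 9.8
[391, 208, 31, 48, 657] plate 657 med [ 0.5726 -0.1918  0.0088] z5-95 [0.0057 0.0129] rect c [ 602.1 -198.7] wh [ 81.8 129.7] ang 87.5
[408, 211, 5, 19, 93] fin 93 med [ 0.618  -0.1977  0.0725] z5-95 [0.0677 0.0767] rect c [ 618.9 -198.4] wh [11.6 48.5] ang 87.6
[471, 211, 9, 19, 96] fin 96 med [ 0.6173 -0.3657  0.072 ] z5-95 [0.0675 0.0759] rect c [ 618.  -366.7] wh [49.2 13.1] ang 8.4
t 7.0167 pos [0.407  0.3246 0.2489] rot [ 179.66    0.37 -179.42] F [ 0.9 -1.1 -0.5] grip 0.0398
 now-frame shift mm [-199.2 -524.6   -3. ]  after-turn frame [-229.8 -512.    -1.1]  turn rotvec deg [0.35 0.36 3.38]
```

```bash
python3 -m pendant '[{"rx":0,"ry":0,"rz":3.2,"tx":0,"ty":0,"tz":0,"jaw":40},{"rx":0,"ry":0,"rz":0,"tx":-14.4,"ty":-32,"tz":0,"jaw":40},{"rx":0,"ry":0,"rz":0,"tx":-14.4,"ty":-32,"tz":0,"jaw":40},{"rx":0,"ry":0,"rz":0,"tx":-14.4,"ty":-32,"tz":0,"jaw":40},{"rx":0,"ry":0,"rz":0,"tx":-14.4,"ty":-32,"tz":0,"jaw":40},{"rx":0,"ry":0,"rz":0,"tx":-14.4,"ty":-32,"tz":0,"jaw":40},{"rx":0,"ry":0,"rz":0,"tx":-14.4,"ty":-32,"tz":0,"jaw":40},{"rx":0,"ry":0,"rz":0,"tx":-14.4,"ty":-32,"tz":0,"jaw":40},{"rx":0,"ry":0,"rz":0,"tx":-14.4,"ty":-32,"tz":0,"jaw":40},{"rx":0,"ry":0,"rz":0,"tx":-14.4,"ty":-32,"tz":0,"jaw":40},{"rx":0,"ry":0,"rz":0,"tx":-14.4,"ty":-32,"tz":0,"jaw":40},{"rx":0,"ry":0,"rz":0,"tx":-14.4,"ty":-32,"tz":0,"jaw":40},{"rx":0,"ry":0,"rz":0,"tx":-14.4,"ty":-32,"tz":0,"jaw":40},{"rx":0,"ry":0,"rz":0,"tx":-14.4,"ty":-32,"tz":0,"jaw":40},{"rx":0,"ry":0,"rz":0,"tx":-14.4,"ty":-32,"tz":0,"jaw":40},{"rx":0,"ry":0,"rz":0,"tx":-14.4,"ty":-32,"tz":0,"jaw":40},{"rx":0,"ry":0,"rz":0,"tx":-14.4,"ty":-32,"tz":0,"jaw":40},{"rx":0,"ry":0,"rz":0,"tx":0,"ty":0,"tz":30,"jaw":40},{"rx":0,"ry":0,"rz":0,"tx":0,"ty":0,"tz":30,"jaw":40},{"rx":0,"ry":0,"rz":0,"tx":0,"ty":0,"tz":0,"jaw":40}]' 30
python3 -m pendant '[{"rx":0,"ry":0,"rz":0,"tx":0,"ty":0,"tz":0,"jaw":40}]' 30
python3 - <<'E'
from h import *
go(.6115,-.198,.050,177.4)
c=cam("scene"); save(c,"scene2.png")
E
```

```text
time_s: 8.68
tool_pos: [0.6079, -0.1981, 0.1766]
tool_rot: [179.9, -0.7, 177.3]
force: [-1.0, 1.6, -1.3]
grip_width: 0.0398
time_s: 8.77
tool_pos: [0.6105, -0.1979, 0.1817]
tool_rot: [179.9, -0.3, 177.4]
force: [0.4, -0.5, 1.1]
grip_width: 0.0397
t 8.7667 pos [ 0.6105 -0.1979  0.1817] rot [179.94  -0.32 177.39] F [ 0.4 -0.5  1.1] grip 0.0397
 now-frame shift mm [ -1.7  -0.2 131.7]  after-turn frame [ -1.   -0.  131.7]  turn rotvec deg [ 0.06 -0.32 -0.01]
```

View pics/scene2.png

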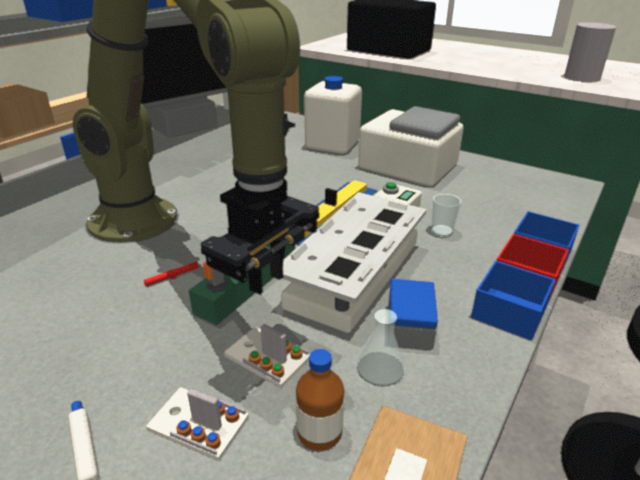

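```bash
python3 -m pendant '[{"rx":0,"ry":0,"rz":0,"tx":0,"ty":0,"tz":30,"jaw":40},{"rx":0,"ry":0,"rz":0,"tx":0,"ty":0,"tz":30,"jaw":40},{"rx":0,"ry":0,"rz":0,"tx":0,"ty":0,"tz":30,"jaw":40},{"rx":0,"ry":0,"rz":0,"tx":0,"ty":0,"tz":20,"jaw":40},{"rx":0,"ry":0,"rz":0,"tx":0,"ty":0,"tz":10,"jaw":40},{"rx":0,"ry":0,"rz":0,"tx":0,"ty":0,"tz":0,"jaw":40},{"rx":0,"ry":0,"rz":0,"tx":0,"ty":0,"tz":0,"jaw":40}]' 30
python3 - <<'E'
from h import *
go(.612,-.198,.053,177.4)
c=cam("scene"); g=c["img"][200:420,180:400][...,::-1]; cv2.imwrite("pics/g1.png",cv2.resize(g,None,fx=2.7,fy=2.7))
E
```

```text
time_s: 9.4
tool_pos: [0.6133, -0.1989, 0.0658]
tool_rot: [-180.0, 0.1, 177.4]
force: [0.1, -0.2, 0.7]
grip_width: 0.0398
t 9.4 pos [ 0.6133 -0.1989  0.0658] rot [-1.7998e+02  1.3000e-01  1.7742e+02] F [ 0.1 -0.2  0.7] grip 0.0398
 now-frame shift mm [ 1.4  0.8 12.8]  after-turn frame [ 1.4  0.8 12.8]  turn rotvec deg [-0.02  0.13  0.02]
```

View pics/g1.png

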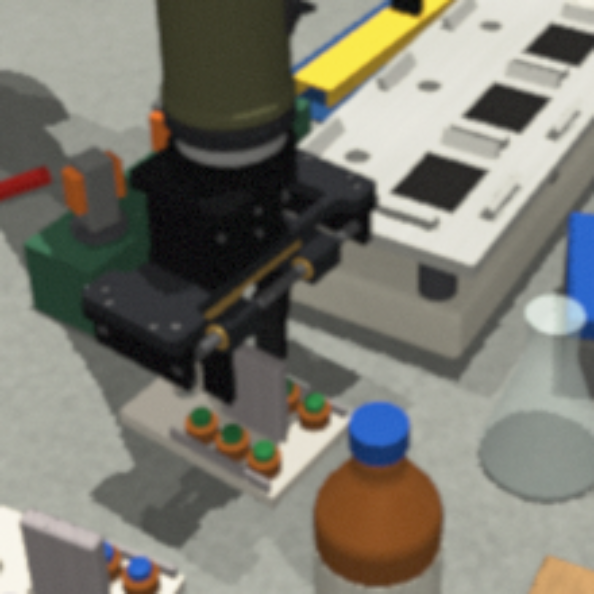

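```bash
python3 -m pendant '[{"rx":0,"ry":0,"rz":0,"tx":1,"ty":0.5,"tz":8,"jaw":40},{"rx":0,"ry":0,"rz":0,"tx":0,"ty":0,"tz":4.5,"jaw":40},{"rx":0,"ry":0,"rz":0,"tx":0,"ty":0,"tz":0,"jaw":40},{"rx":0,"ry":0,"rz":0,"tx":0,"ty":0,"tz":0,"jaw":4},{"rx":0,"ry":0,"rz":0,"tx":0,"ty":0,"tz":0,"jaw":4},{"rx":0,"ry":0,"rz":0,"tx":0,"ty":0,"tz":0,"jaw":4},{"rx":0,"ry":0,"rz":0,"tx":0,"ty":0,"tz":0,"jaw":4},{"rx":0,"ry":0,"rz":0,"tx":0,"ty":0,"tz":0,"jaw":4}]' 45
python3 -m pendant '[{"rx":0,"ry":0,"rz":0,"tx":0,"ty":0,"tz":-10,"jaw":4},{"rx":0,"ry":0,"rz":0,"tx":0,"ty":0,"tz":-20,"jaw":4},{"rx":0,"ry":0,"rz":0,"tx":0,"ty":0,"tz":-30,"jaw":4},{"rx":0,"ry":0,"rz":0,"tx":0,"ty":0,"tz":-30,"jaw":4},{"rx":0,"ry":0,"rz":0,"tx":0,"ty":0,"tz":-30,"jaw":4},{"rx":0,"ry":0,"rz":0,"tx":0,"ty":0,"tz":-25,"jaw":4},{"rx":0,"ry":0,"rz":-3.5,"tx":0,"ty":0,"tz":0,"jaw":4},{"rx":0,"ry":0,"rz":-3.4,"tx":0,"ty":0,"tz":0,"jaw":4},{"rx":0,"ry":0,"rz":0,"tx":0,"ty":0,"tz":0,"jaw":4}]' 45
python3 - <<'E'
from h import *
c=cam("scene"); g=c["img"][150:370,150:400][...,::-1]; cv2.imwrite("pics/g2.png",cv2.resize(g,None,fx=2.7,fy=2.7))
c=cam("top"); g=c["img"][150:370,250:500][...,::-1]; cv2.imwrite("pics/g3.png",cv2.resize(g,None,fx=2.7,fy=2.7))
go(.6269,-.0084,.2,184.25)
E
```

```text
time_s: 10.12
tool_pos: [0.6113, -0.1984, 0.0518]
tool_rot: [180.0, 0.0, 177.4]
force: [-0.5, -0.4, 0.0]
grip_width: 0.0142
time_s: 10.87
tool_pos: [0.611, -0.1983, 0.1974]
tool_rot: [180.0, 0.0, -175.6]
force: [-0.3, 0.1, -3.3]
grip_width: 0.0117
t 10.9667 pos [ 0.6107 -0.1982  0.1964] rot [ 1.7997e+02 -4.0000e-02 -1.7582e+02] F [-0.8  0.7 -2.3] grip 0.0113
 now-frame shift mm [-30.  188.1  -3.6]  after-turn frame [-30.2 188.1  -3.6]  turn rotvec deg [ 0.03 -0.04 -0.07]
```

View pics/g2.png

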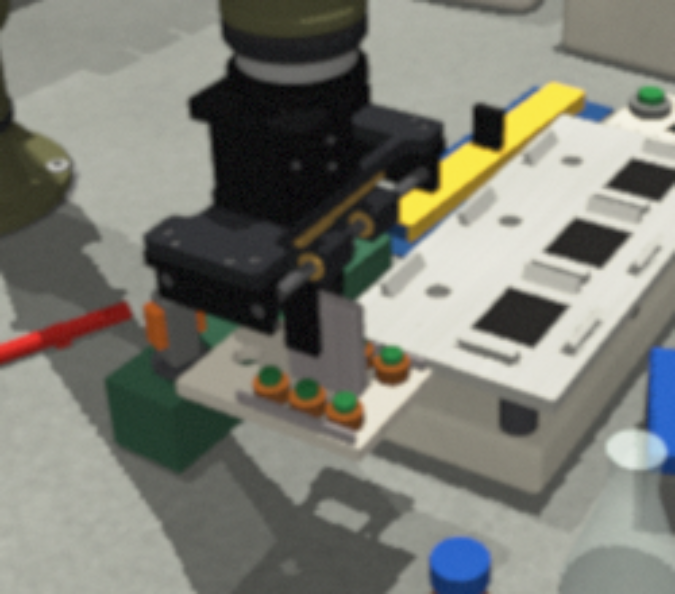

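View pics/g3.png

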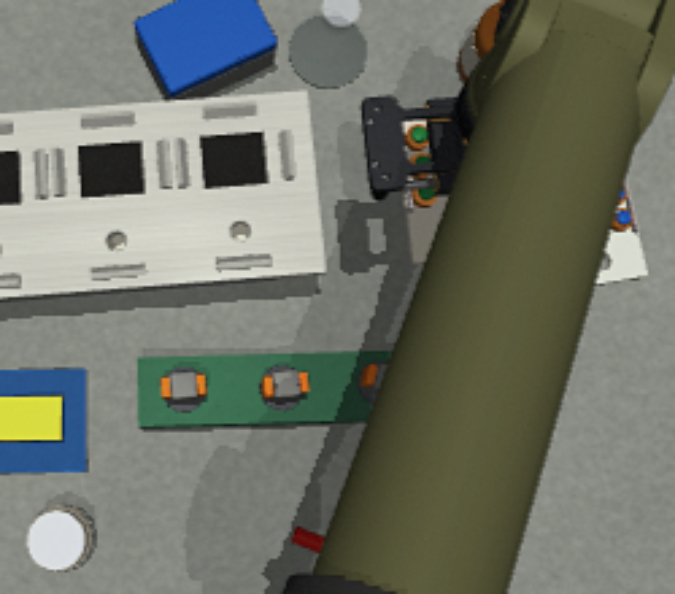

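```bash
python3 -m pendant '[{"rx":0,"ry":0,"rz":0,"tx":-2.2,"ty":13.4,"tz":-2,"jaw":4},{"rx":0,"ry":0,"rz":0,"tx":-4.4,"ty":26.8,"tz":0,"jaw":4},{"rx":0,"ry":0,"rz":0,"tx":-4.4,"ty":26.8,"tz":0,"jaw":4},{"rx":0,"ry":0,"rz":0,"tx":-4.4,"ty":26.8,"tz":0,"jaw":4},{"rx":0,"ry":0,"rz":0,"tx":-4.4,"ty":26.8,"tz":0,"jaw":4},{"rx":0,"ry":0,"rz":0,"tx":-4.4,"ty":26.8,"tz":0,"jaw":4},{"rx":0,"ry":0,"rz":0,"tx":-4.4,"ty":26.8,"tz":0,"jaw":4},{"rx":0,"ry":0,"rz":0,"tx":-2.0,"ty":13.8,"tz":0,"jaw":4},{"rx":0,"ry":0,"rz":0,"tx":0,"ty":0,"tz":0,"jaw":4},{"rx":0,"ry":0,"rz":0,"tx":0,"ty":0,"tz":0,"jaw":4}]' 45
python3 - <<'E'
from h import *
go(.6264,-.0086,.2,184.25)
for n in("scene","top"):
    c=cam(n); save(c,n+"3.png"); W=world(c); z=W[...,2]
    blobs(n+"plate",W,(z>.144)&(z<.16)&(W[...,0]>.5)&(W[...,0]<.72)&(abs(W[...,1])<.1)&mask(c,(0,0,100),(180,50,255)),60)
E
```

```text
time_s: 11.8
tool_pos: [0.6274, -0.0075, 0.1983]
tool_rot: [-180.0, -0.0, -175.6]
force: [0.6, -1.2, -3.5]
grip_width: 0.0114
t 11.8 pos [ 0.6274 -0.0075  0.1983] rot [-1.7997e+02 -4.0000e-02 -1.7561e+02] F [ 0.6 -1.2 -3.5] grip 0.0114
 now-frame shift mm [ 1.1 -1.  -1.7]  after-turn frame [ 1.1 -1.  -1.7]  turn rotvec deg [-0.03 -0.04  0.14]
[293, 223, 81, 42, 1058] sceneplate 1058 med [ 0.5986 -0.0279  0.1567] z5-95 [0.1489 0.1588] rect c [620.9  -8.1] wh [131.1  88.3] ang 4.4
```

View pics/scene3.png

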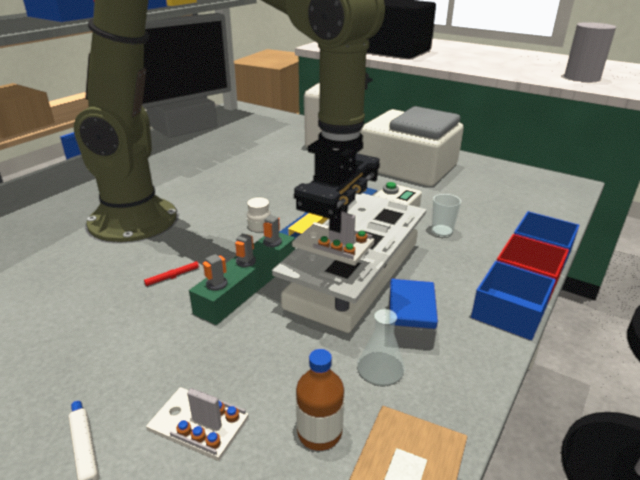

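View pics/top3.png

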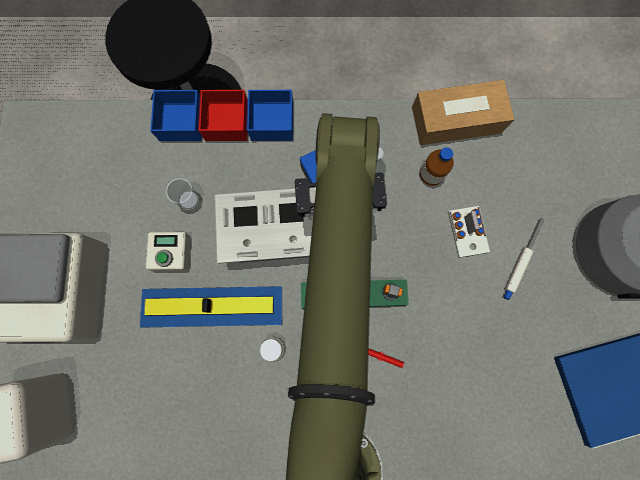

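Run:
```python
from h import *
c=cam("scene"); W=world(c); z=W[...,2]
r=(W[...,0]>.5)&(W[...,0]<.72)&(W[...,1]>-.12)&(W[...,1]<.32)
blobs("dark",W,r&(mask(c,(0,0,0),(180,255,60)))&(z>0.095)&(z<.11),50)
blobs("guide",W,r&(z>.108)&(z<.116),8)
blobs("mat?yellow",W,mask(c,(22,120,120),(35,255,255))&(W[...,1]<.5)&(W[...,0]>.3),50)
ok=(W[...,0]>0.4)&(W[...,0]<0.72)&(W[...,1]<-.25)&(W[...,1]>-.55)
blobs("blueplate",W,mask(c,(0,0,150),(180,50,255))&ok&(z>0.005)&(z<.016),100)
blobs("bluefin",W,ok&(z>0.066)&(z<.085),30)
# hole of held rack
g=c["img"][200:290,280:400][...,::-1]; cv2.imwrite("pics/g4.png",cv2.resize(g,None,fx=6,fy=6,interpolation=cv2.INTER_CUBIC))
```

```text
[376, 210, 26, 13, 201] dark 201 med [0.6255 0.2223 0.1046] z5-95 [0.103  0.1064] rect c [625.1 221.7] wh [44.1 55.7] ang 5.1
[367, 233, 15, 15, 67] dark 67 med [0.6476 0.122  0.1047] z5-95 [0.1026 0.1064] rect c [649.1 114.7] wh [27.1 59. ] ang 37.5
[326, 261, 34, 17, 322] dark 322 med [ 0.6443 -0.0151  0.1047] z5-95 [0.1032 0.1064] rect c [642.3  -8.8] wh [51.  56.3] ang 7.7
[348, 198, 9, 10, 27] guide 27 med [0.5311 0.2221 0.1102] z5-95 [0.1084 0.1138] rect c [532.  219.5] wh [ 6.4 43.4] ang 5.8
[388, 201, 20, 8, 72] guide 72 med [0.6226 0.27   0.1117] z5-95 [0.1083 0.1154] rect c [622.9 269.2] wh [46.3 11.5] ang 4.2
[404, 213, 12, 13, 41] guide 41 med [0.6763 0.2218 0.113 ] z5-95 [0.1112 0.1154] rect c [674.2 224.5] wh [ 8.9 53.9] ang 3.9
[368, 219, 23, 13, 147] guide 147 med [0.6309 0.1584 0.1123] z5-95 [0.1084 0.1153] rect c [630.3 162.1] wh [46.3 26.6] ang 5.3
[324, 222, 4, 5, 12] guide 12 med [0.5362 0.0989 0.1138] z5-95 [0.1117 0.1147] rect c [535.3  98.4] wh [ 6.5 18.1] ang 32.8
[383, 237, 13, 14, 49] guide 49 med [0.6848 0.1042 0.1131] z5-95 [0.1099 0.1152] rect c [684.4 1
[... 244 characters left out ...]
60.8  49.3] wh [ 3.5 21.8] ang 1.3
[359, 264, 15, 17, 62] guide 62 med [ 0.6936 -0.0096  0.1134] z5-95 [0.1097 0.1153] rect c [692.9  -5.7] wh [ 6.3 50.9] ang 3.3
[319, 273, 24, 10, 91] guide 91 med [ 0.647  -0.0599  0.113 ] z5-95 [0.1089 0.115 ] rect c [647.2 -59.2] wh [43.7 10.4] ang 4.1
[289, 214, 37, 21, 354] mat?yellow 354 med [0.4099 0.1998 0.0261] z5-95 [0.0133 0.0293] rect c [493.6  74.2] wh [ 87.9 453.4] ang 31.5
[146, 388, 103, 70, 1791] blueplate 1791 med [ 0.578  -0.3764  0.0115] z5-95 [0.0094 0.0134] rect c [ 602.8 -369.8] wh [131.6  85.8] ang 9.2
[187, 388, 32, 20, 323] bluefin 323 med [ 0.6231 -0.3695  0.0743] z5-95 [0.067  0.0768] rect c [ 620.  -367.7] wh [51.  13.6] ang 8.2
```

View pics/g4.png

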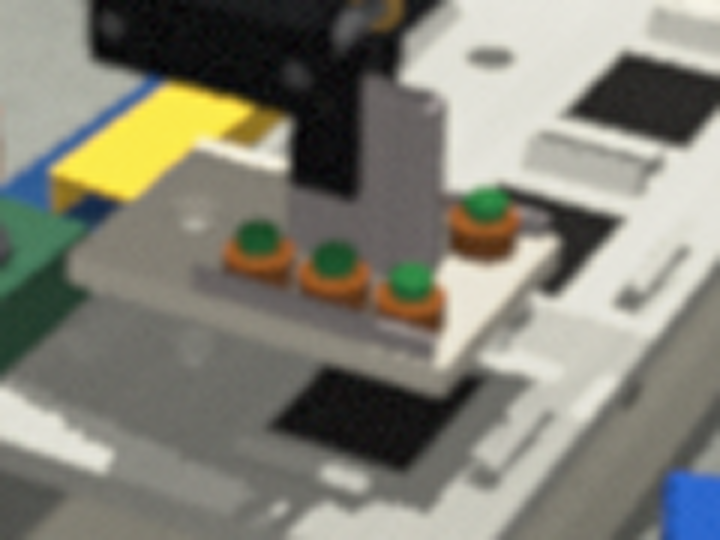

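```bash
python3 -m pendant '[{"rx":0,"ry":0,"rz":0,"tx":1.5,"ty":-1,"tz":6,"jaw":4},{"rx":0,"ry":0,"rz":0,"tx":0,"ty":0,"tz":14,"jaw":4},{"rx":0,"ry":0,"rz":0,"tx":0,"ty":0,"tz":10,"jaw":4},{"rx":0,"ry":0,"rz":0,"tx":0,"ty":0,"tz":0,"jaw":4},{"rx":0,"ry":0,"rz":0,"tx":0,"ty":0,"tz":0,"jaw":4},{"rx":0,"ry":0,"rz":0,"tx":0,"ty":0,"tz":0,"jaw":4}]' 45
python3 - <<'E'
from h import *
go(.6257,-.0086,.154,184.25)
E
python3 -m pendant '[{"rx":0,"ry":0,"rz":0,"tx":0,"ty":0,"tz":0,"jaw":4}]' 45
```

```text
time_s: 12.45
tool_pos: [0.6264, -0.0101, 0.1688]
tool_rot: [-180.0, 0.0, -175.7]
force: [0.1, 0.4, -3.0]
grip_width: 0.0114
t 12.45 pos [ 0.6264 -0.0101  0.1688] rot [-1.7999e+02  2.0000e-02 -1.7574e+02] F [ 0.1  0.4 -3. ] grip 0.0114
 now-frame shift mm [ 0.6  1.5 14.8]  after-turn frame [ 0.6  1.5 14.8]  turn rotvec deg [-0.01  0.02  0.01]
time_s: 12.53
tool_pos: [0.6267, -0.0099, 0.1693]
tool_rot: [-180.0, 0.1, -175.7]
force: [0.2, -0.1, -1.9]
grip_width: 0.0119
```

```bash
python3 -m pendant '[{"rx":0,"ry":0,"rz":0,"tx":0.5,"ty":1,"tz":2,"jaw":4},{"rx":0,"ry":0,"rz":0,"tx":0,"ty":0,"tz":4,"jaw":4},{"rx":0,"ry":0,"rz":0,"tx":0,"ty":0,"tz":4,"jaw":4},{"rx":0,"ry":0,"rz":0,"tx":0,"ty":0,"tz":2,"jaw":4},{"rx":0,"ry":0,"rz":0,"tx":0,"ty":0,"tz":0,"jaw":4},{"rx":0,"ry":0,"rz":0,"tx":0,"ty":0,"tz":0,"jaw":4}]' 45
python3 -m pendant '[{"rx":0,"ry":0,"rz":0,"tx":0,"ty":0,"tz":2,"jaw":4},{"rx":0,"ry":0,"rz":0,"tx":0,"ty":0,"tz":1,"jaw":4},{"rx":0,"ry":0,"rz":0,"tx":0,"ty":0,"tz":0,"jaw":4},{"rx":0,"ry":0,"rz":0,"tx":0,"ty":0,"tz":0,"jaw":4}]' 45
python3 - <<'E'
from h import *
go(.6257,-.0086,.154,184.25)
E
```

```text
time_s: 13.03
tool_pos: [0.6255, -0.0087, 0.1563]
tool_rot: [-180.0, -0.0, -175.7]
force: [-0.9, -0.6, -2.9]
grip_width: 0.0116
time_s: 13.37
tool_pos: [0.6261, -0.0087, 0.1549]
tool_rot: [180.0, 0.1, -175.7]
force: [-1.5, -0.6, 5.5]
grip_width: 0.0118
t 13.3667 pos [ 0.6261 -0.0087  0.1549] rot [ 1.7998e+02  8.0000e-02 -1.7572e+02] F [-1.5 -0.6  5.5] grip 0.0118
 now-frame shift mm [0.4 0.1 0.9]  after-turn frame [0.4 0.1 0.9]  turn rotvec deg [0.02 0.08 0.03]
```

Contact at z ≈ 0.155, close to the seated height. Check with the picture before release.

Run:
```python
from h import *
c=cam("scene"); W=world(c); z=W[...,2]
r=(W[...,0]>.5)&(W[...,0]<.72)&(W[...,1]>-.08)&(W[...,1]<.05)
# plate tops: split front and rear
m=r&(z>.105)&(z<.125)&mask(c,(0,0,100),(180,50,255))
P=W[m]; A=np.c_[P[:,:2],np.ones(len(P))]
for k in range(4):
    s=np.linalg.lstsq(A,P[:,2],rcond=None)[0]; e=abs(P[:,2]-A@s); P=P[e<.004];A=A[e<.004]
print(s, len(P), "z at centre",s@[.6167,-.009,1],"z at front",s@[.56,-.013,1],"rear",s@[.675,-.005,1])
g=c["img"][200:300,260:400][...,::-1]; cv2.imwrite("pics/g5.png",cv2.resize(g,None,fx=5,fy=5,interpolation=cv2.INTER_CUBIC))
```

```text
[-0.00116902  0.01365262  0.11444886] 1120 z at centre 0.11360505329397586 z at front 0.11361672649071354 rear 0.11359150965855325
```

View pics/g5.png

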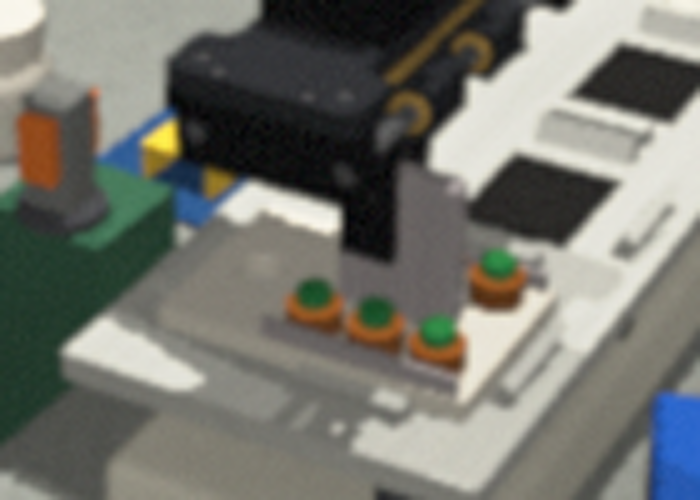

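```bash
python3 -m pendant '[{"rx":0,"ry":0,"rz":0,"tx":0,"ty":0,"tz":0,"jaw":40},{"rx":0,"ry":0,"rz":0,"tx":0,"ty":0,"tz":0,"jaw":40},{"rx":0,"ry":0,"rz":0,"tx":0,"ty":0,"tz":0,"jaw":40},{"rx":0,"ry":0,"rz":0,"tx":0,"ty":0,"tz":-15,"jaw":40},{"rx":0,"ry":0,"rz":0,"tx":0,"ty":0,"tz":-30,"jaw":40},{"rx":0,"ry":0,"rz":0,"tx":0,"ty":0,"tz":-30,"jaw":40},{"rx":0,"ry":0,"rz":0,"tx":0,"ty":0,"tz":-20,"jaw":40}]' 45
python3 - <<'E'
from h import *
racks()
go(.6111,-.3682,.25,188.5)
E
```

```text
time_s: 14.0
tool_pos: [0.6264, -0.0089, 0.251]
tool_rot: [-180.0, 0.1, -175.7]
force: [0.8, -1.0, 0.9]
grip_width: 0.0391
[451, 206, 39, 51, 616] plate 616 med [ 0.5722 -0.3665  0.0087] z5-95 [0.0056 0.0127] rect c [ 602.1 -370. ] wh [128.9  82.4] ang 9.6
[471, 211, 9, 19, 93] fin 93 med [ 0.6176 -0.3656  0.0719] z5-95 [0.0671 0.0756] rect c [ 618.2 -366.2] wh [49.4 12.3] ang 9.7
t 14.05 pos [ 0.6282 -0.009   0.2551] rot [ 179.99    0.5  -175.72] F [ 0.6 -0.3  3. ] grip 0.0395
 now-frame shift mm [  43.9 -356.9    4.6]  after-turn frame [  70.  -352.8    5.1]  turn rotvec deg [-0.01  0.5  -4.22]
```

```bash
python3 -m pendant '[{"rx":0,"ry":0,"rz":-4.75,"tx":0,"ty":0,"tz":0,"jaw":40},{"rx":0,"ry":0,"rz":0,"tx":6.5,"ty":-32,"tz":0,"jaw":40},{"rx":0,"ry":0,"rz":0,"tx":6.5,"ty":-32,"tz":0,"jaw":40},{"rx":0,"ry":0,"rz":0,"tx":6.5,"ty":-32,"tz":0,"jaw":40},{"rx":0,"ry":0,"rz":0,"tx":6.5,"ty":-32,"tz":0,"jaw":40},{"rx":0,"ry":0,"rz":0,"tx":6.5,"ty":-32,"tz":0,"jaw":40},{"rx":0,"ry":0,"rz":0,"tx":6.5,"ty":-32,"tz":0,"jaw":40},{"rx":0,"ry":0,"rz":0,"tx":6.5,"ty":-32,"tz":0,"jaw":40},{"rx":0,"ry":0,"rz":0,"tx":6.5,"ty":-32,"tz":0,"jaw":40},{"rx":0,"ry":0,"rz":0,"tx":6.5,"ty":-32,"tz":0,"jaw":40},{"rx":0,"ry":0,"rz":0,"tx":6.5,"ty":-32,"tz":0,"jaw":40},{"rx":0,"ry":0,"rz":0,"tx":6.9,"ty":-32,"tz":0,"jaw":40},{"rx":0,"ry":0,"rz":0,"tx":0,"ty":0,"tz":0,"jaw":40},{"rx":0,"ry":0,"rz":0,"tx":0,"ty":0,"tz":0,"jaw":40}]' 45
python3 - <<'E'
from h import *
go(.6116,-.3681,.053,189)
c=cam("top"); save(c,"top4.png")
c=cam("scene"); W=world(c); z=W[...,2]; save(c,"scene4.png")
ok=(W[...,0]>0.4)&(W[...,0]<0.72)&(W[...,1]<-.25)&(W[...,1]>-.55)
blobs("blueplate",W,mask(c,(0,0,150),(180,50,255))&ok&(z>0.005)&(z<.016),100)
blobs("bluefin",W,ok&(z>0.066)&(z<.085),30)
E
```

```text
time_s: 15.22
tool_pos: [0.6082, -0.3708, 0.2476]
tool_rot: [-180.0, -0.1, -171.3]
force: [-0.0, 0.4, -0.2]
grip_width: 0.0401
t 15.2167 pos [ 0.6082 -0.3708  0.2476] rot [-1.7995e+02 -1.0000e-01 -1.7126e+02] F [-0.   0.4 -0.2] grip 0.0401
 now-frame shift mm [ -4.1   2.3 194.6]  after-turn frame [ -3.8   2.1 194.6]  turn rotvec deg [-0.05 -0.1  -0.26]
[147, 388, 49, 48, 981] blueplate 981 med [ 0.5591 -0.3851  0.0117] z5-95 [0.0098 0.0135] rect c [ 553.8 -384.5] wh [67.7 86.5] ang 56.0
[206, 413, 43, 45, 574] blueplate 574 med [ 0.6574 -0.3613  0.0116] z5-95 [0.0098 0.0133] rect c [ 646.3 -362.6] wh [43.6 86. ] ang 9.3
[187, 388, 32, 20, 320] bluefin 320 med [ 0.623  -0.3694  0.0745] z5-95 [0.0674 0.077 ] rect c [ 619.9 -367.4] wh [50.7 13.7] ang 8.2
```

View pics/top4.png

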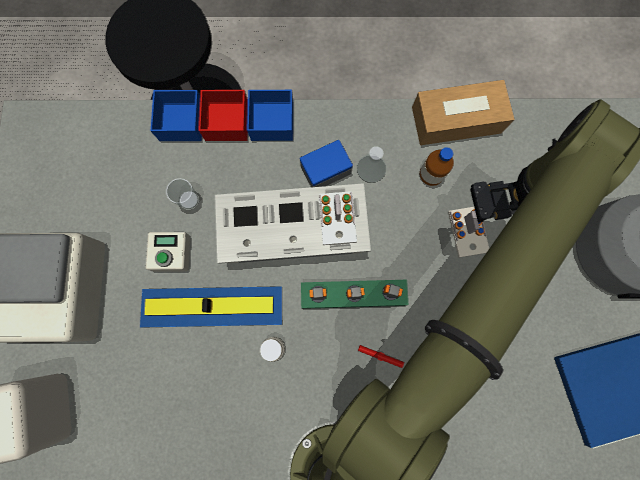

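View pics/scene4.png

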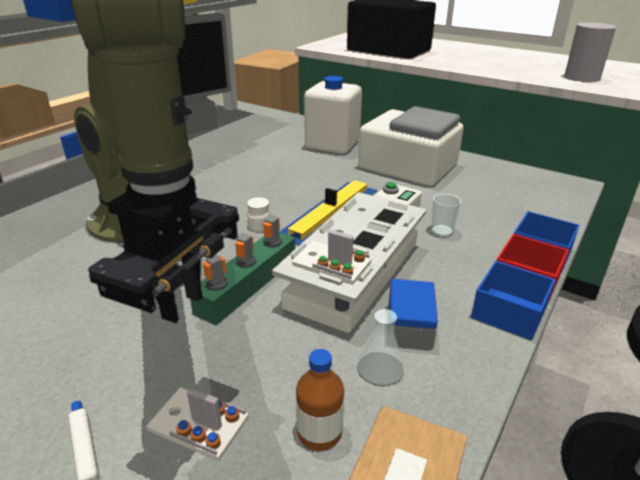

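```bash
python3 -m pendant '[{"rx":0,"ry":0,"rz":0,"tx":-3.5,"ty":2,"tz":35,"jaw":40},{"rx":0,"ry":0,"rz":0,"tx":0,"ty":0,"tz":35,"jaw":40},{"rx":0,"ry":0,"rz":0,"tx":0,"ty":0,"tz":35,"jaw":40},{"rx":0,"ry":0,"rz":0,"tx":0,"ty":0,"tz":35,"jaw":40},{"rx":0,"ry":0,"rz":0,"tx":0,"ty":0,"tz":25,"jaw":40},{"rx":0,"ry":0,"rz":0,"tx":0,"ty":0,"tz":17,"jaw":40},{"rx":0,"ry":0,"rz":0,"tx":0,"ty":0,"tz":0,"jaw":40},{"rx":0,"ry":0,"rz":0,"tx":0,"ty":0,"tz":0,"jaw":40}]' 45
python3 - <<'E'
from h import *
go(.6116,-.3681,.053,189)
c=cam("scene"); g=c["img"][200:460,60:320][...,::-1]; cv2.imwrite("pics/g6.png",cv2.resize(g,None,fx=2.3,fy=2.3))
E
```

```text
time_s: 15.98
tool_pos: [0.6136, -0.3626, 0.0658]
tool_rot: [179.9, -0.1, -170.8]
force: [0.9, 0.0, 0.4]
grip_width: 0.0401
t 15.9833 pos [ 0.6136 -0.3626  0.0658] rot [ 1.7989e+02 -6.0000e-02 -1.7081e+02] F [0.9 0.  0.4] grip 0.0401
 now-frame shift mm [ 2.8 -5.1 12.8]  after-turn frame [ 2.8 -5.1 12.8]  turn rotvec deg [ 0.11 -0.06  0.19]
```

View pics/g6.png

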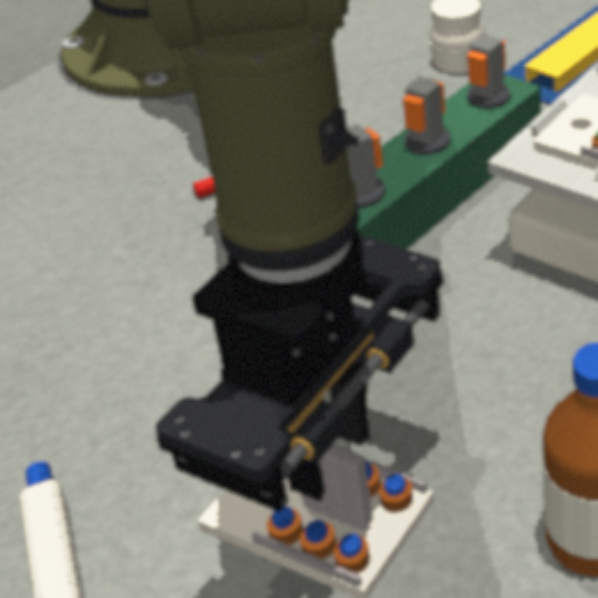

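```bash
python3 -m pendant '[{"rx":0,"ry":0,"rz":0,"tx":0,"ty":0,"tz":0,"jaw":40},{"rx":0,"ry":0,"rz":0,"tx":0,"ty":0,"tz":0,"jaw":40}]' 45
python3 - <<'E'
from h import *
go(.6116,-.3681,.053,189)
E
```

```text
time_s: 16.2
tool_pos: [0.6144, -0.3654, 0.0689]
tool_rot: [-179.9, 0.2, -170.9]
force: [0.0, 0.1, -0.2]
grip_width: 0.0396
t 16.2 pos [ 0.6144 -0.3654  0.0689] rot [-1.7989e+02  1.7000e-01 -1.7093e+02] F [ 0.   0.1 -0.2] grip 0.0396
 now-frame shift mm [ 3.2 -2.2 15.9]  after-turn frame [ 3.2 -2.2 15.9]  turn rotvec deg [-0.11  0.17  0.07]
```

```bash
python3 -m pendant '[{"rx":0,"ry":0,"rz":0,"tx":2.5,"ty":-2,"tz":8,"jaw":40},{"rx":0,"ry":0,"rz":0,"tx":0,"ty":0,"tz":6,"jaw":40},{"rx":0,"ry":0,"rz":0,"tx":0,"ty":0,"tz":0,"jaw":40},{"rx":0,"ry":0,"rz":0,"tx":0,"ty":0,"tz":0,"jaw":40},{"rx":0,"ry":0,"rz":0,"tx":0,"ty":0,"tz":0,"jaw":4},{"rx":0,"ry":0,"rz":0,"tx":0,"ty":0,"tz":0,"jaw":4},{"rx":0,"ry":0,"rz":0,"tx":0,"ty":0,"tz":0,"jaw":4},{"rx":0,"ry":0,"rz":0,"tx":0,"ty":0,"tz":0,"jaw":4},{"rx":0,"ry":0,"rz":0,"tx":0,"ty":0,"tz":0,"jaw":4},{"rx":0,"ry":0,"rz":0,"tx":0,"ty":0,"tz":0,"jaw":4}]' 45
python3 - <<'E'
from h import *
go(.6116,-.3681,.053,189)
E
```

```text
time_s: 17.03
tool_pos: [0.611, -0.3678, 0.0527]
tool_rot: [-180.0, 0.0, -171.0]
force: [-1.2, -0.1, 0.1]
grip_width: 0.0117
t 17.0333 pos [ 0.611  -0.3678  0.0527] rot [-1.7996e+02  2.0000e-02 -1.7097e+02] F [-1.2 -0.1  0.1] grip 0.0117
 now-frame shift mm [-0.5 -0.4 -0.3]  after-turn frame [-0.5 -0.4 -0.3]  turn rotvec deg [-0.04  0.02  0.03]
```

```bash
python3 -m pendant '[{"rx":0,"ry":0,"rz":0,"tx":0,"ty":0,"tz":-10,"jaw":4},{"rx":0,"ry":0,"rz":0,"tx":0,"ty":0,"tz":-20,"jaw":4},{"rx":0,"ry":0,"rz":0,"tx":0,"ty":0,"tz":-30,"jaw":4},{"rx":0,"ry":0,"rz":0,"tx":0,"ty":0,"tz":-30,"jaw":4},{"rx":0,"ry":0,"rz":0,"tx":0,"ty":0,"tz":-35,"jaw":4},{"rx":0,"ry":0,"rz":0,"tx":0,"ty":0,"tz":-35,"jaw":4},{"rx":0,"ry":0,"rz":2.4,"tx":0,"ty":0,"tz":-35,"jaw":4},{"rx":0,"ry":0,"rz":2.4,"tx":0,"ty":0,"tz":-15,"jaw":4},{"rx":0,"ry":0,"rz":0,"tx":0,"ty":0,"tz":0,"jaw":4},{"rx":0,"ry":0,"rz":0,"tx":0,"ty":0,"tz":0,"jaw":4}]' 45
python3 - <<'E'
from h import *
go(.6092,.2206,.26,184.25)
E
```

```text
time_s: 17.87
tool_pos: [0.6108, -0.3674, 0.2627]
tool_rot: [180.0, 0.0, -175.7]
force: [-1.0, -0.2, -5.4]
grip_width: 0.0117
t 17.8667 pos [ 0.6108 -0.3674  0.2627] rot [ 1.8000e+02  3.0000e-02 -1.7571e+02] F [-1.  -0.2 -5.4] grip 0.0117
 now-frame shift mm [-42.5 586.5   2.8]  after-turn frame [-42.  586.5   2.7]  turn rotvec deg [0.   0.03 0.04]
```

```bash
python3 -m pendant '[{"rx":0,"ry":0,"rz":0,"tx":-1,"ty":15,"tz":0,"jaw":4},{"rx":0,"ry":0,"rz":0,"tx":-2.3,"ty":32,"tz":0,"jaw":4},{"rx":0,"ry":0,"rz":0,"tx":-2.3,"ty":32,"tz":0,"jaw":4},{"rx":0,"ry":0,"rz":0,"tx":-2.3,"ty":32,"tz":0,"jaw":4},{"rx":0,"ry":0,"rz":0,"tx":-2.3,"ty":32,"tz":0,"jaw":4},{"rx":0,"ry":0,"rz":0,"tx":-2.3,"ty":32,"tz":0,"jaw":4},{"rx":0,"ry":0,"rz":0,"tx":-2.3,"ty":32,"tz":0,"jaw":4},{"rx":0,"ry":0,"rz":0,"tx":-2.3,"ty":32,"tz":0,"jaw":4},{"rx":0,"ry":0,"rz":0,"tx":-2.3,"ty":32,"tz":0,"jaw":4},{"rx":0,"ry":0,"rz":0,"tx":-2.3,"ty":32,"tz":0,"jaw":4},{"rx":0,"ry":0,"rz":0,"tx":-2.3,"ty":32,"tz":0,"jaw":4},{"rx":0,"ry":0,"rz":0,"tx":-2.3,"ty":32,"tz":0,"jaw":4},{"rx":0,"ry":0,"rz":0,"tx":-2.3,"ty":32,"tz":0,"jaw":4},{"rx":0,"ry":0,"rz":0,"tx":-2.3,"ty":32,"tz":0,"jaw":4},{"rx":0,"ry":0,"rz":0,"tx":-2.3,"ty":32,"tz":0,"jaw":4},{"rx":0,"ry":0,"rz":0,"tx":-2.3,"ty":32,"tz":0,"jaw":4},{"rx":0,"ry":0,"rz":0,"tx":-2.3,"ty":32,"tz":0,"jaw":4},{"rx":0,"ry":0,"rz":0,"tx":-2.3,"ty":32,"tz":0,"jaw":4},{"rx":0,"ry":0,"rz":0,"tx":-1.9,"ty":18,"tz":0,"jaw":4},{"rx":0,"ry":0,"rz":0,"tx":0,"ty":9.5,"tz":0,"jaw":4}]' 45
python3 -m pendant '[{"rx":0,"ry":0,"rz":0,"tx":0,"ty":0,"tz":15,"jaw":4},{"rx":0,"ry":0,"rz":0,"tx":0,"ty":0,"tz":25,"jaw":4},{"rx":0,"ry":0,"rz":0,"tx":0,"ty":0,"tz":25,"jaw":4},{"rx":0,"ry":0,"rz":0,"tx":0,"ty":0,"tz":10,"jaw":4},{"rx":0,"ry":0,"rz":0,"tx":0,"ty":0,"tz":0,"jaw":4},{"rx":0,"ry":0,"rz":0,"tx":0,"ty":0,"tz":0,"jaw":4},{"rx":0,"ry":0,"rz":0,"tx":0,"ty":0,"tz":0,"jaw":4}]' 45
python3 - <<'E'
from h import *
go(.6092,.2206,.170,184.25)
E
```

```text
time_s: 19.53
tool_pos: [0.6069, 0.2252, 0.2587]
tool_rot: [180.0, -0.3, -175.4]
force: [0.1, 0.7, -3.3]
grip_width: 0.0117
time_s: 20.12
tool_pos: [0.6103, 0.2202, 0.1889]
tool_rot: [180.0, 0.1, -175.8]
force: [-0.5, 0.1, -2.5]
grip_width: 0.0115
t 20.1167 pos [0.6103 0.2202 0.1889] rot [ 1.7998e+02  1.1000e-01 -1.7579e+02] F [-0.5  0.1 -2.5] grip 0.0115
 now-frame shift mm [ 1.1  0.4 18.9]  after-turn frame [ 1.1  0.4 18.9]  turn rotvec deg [ 0.02  0.11 -0.04]
```

```bash
python3 -m pendant '[{"rx":0,"ry":0,"rz":0,"tx":0.7,"ty":0.3,"tz":10,"jaw":4},{"rx":0,"ry":0,"rz":0,"tx":0,"ty":0,"tz":9,"jaw":4},{"rx":0,"ry":0,"rz":0,"tx":0,"ty":0,"tz":0,"jaw":4},{"rx":0,"ry":0,"rz":0,"tx":0,"ty":0,"tz":0,"jaw":4},{"rx":0,"ry":0,"rz":0,"tx":0,"ty":0,"tz":0,"jaw":4}]' 45
python3 - <<'E'
from h import *
go(.6092,.2206,.154,184.25)
c=cam("scene"); W=world(c); z=W[...,2]
blobs("plate",W,(z>.118)&(z<.134)&(W[...,0]>.5)&(W[...,0]<.72)&(W[...,1]>.1)&(W[...,1]<.32)&mask(c,(0,0,100),(180,50,255)),60)
E
```

```text
time_s: 20.53
tool_pos: [0.6088, 0.2208, 0.1686]
tool_rot: [-180.0, 0.0, -175.8]
force: [0.6, -0.5, -4.3]
grip_width: 0.012
t 20.5333 pos [0.6088 0.2208 0.1686] rot [-180.      0.   -175.76] F [ 0.6 -0.5 -4.3] grip 0.012
 now-frame shift mm [-0.4 -0.2 14.6]  after-turn frame [-0.4 -0.2 14.6]  turn rotvec deg [-0.    0.   -0.01]
[346, 191, 68, 33, 763] plate 763 med [0.5854 0.1948 0.1276] z5-95 [0.1199 0.1314] rect c [601.3 219. ] wh [132.8  90.1] ang 3.3
```

```bash
python3 -m pendant '[{"rx":0,"ry":0,"rz":0,"tx":0,"ty":0,"tz":4,"jaw":4},{"rx":0,"ry":0,"rz":0,"tx":0,"ty":0,"tz":4,"jaw":4},{"rx":0,"ry":0,"rz":0,"tx":0,"ty":0,"tz":4,"jaw":4},{"rx":0,"ry":0,"rz":0,"tx":0,"ty":0,"tz":2,"jaw":4},{"rx":0,"ry":0,"rz":0,"tx":0,"ty":0,"tz":1,"jaw":4},{"rx":0,"ry":0,"rz":0,"tx":0,"ty":0,"tz":0,"jaw":4},{"rx":0,"ry":0,"rz":0,"tx":0,"ty":0,"tz":0,"jaw":4}]' 45
python3 - <<'E'
from h import *
go(.6092,.2206,.154,184.25)
c=cam("scene"); W=world(c); z=W[...,2]
r=(W[...,0]>.5)&(W[...,0]<.72)&(W[...,1]>.14)&(W[...,1]<.27)
m=r&(z>.108)&(z<.125)&mask(c,(0,0,100),(180,50,255))
P=W[m]; A=np.c_[P[:,:2],np.ones(len(P))]
for k in range(4):
    s=np.linalg.lstsq(A,P[:,2],rcond=None)[0]; e=abs(P[:,2]-A@s); P=P[e<.003];A=A[e<.003]
print(s, len(P), "z front",s@[.545,.216,1],"rear",s@[.66,.22,1])
g=c["img"][160:260,300:440][...,::-1]; cv2.imwrite("pics/g7.png",cv2.resize(g,None,fx=5,fy=5,interpolation=cv2.INTER_CUBIC))
E
```

```text
time_s: 21.17
tool_pos: [0.6085, 0.2207, 0.1547]
tool_rot: [180.0, -0.0, -175.8]
force: [-4.9, -0.6, 5.5]
grip_width: 0.0118
t 21.1667 pos [0.6085 0.2207 0.1547] rot [ 1.7998e+02 -1.0000e-02 -1.7576e+02] F [-4.9 -0.6  5.5] grip 0.0118
 now-frame shift mm [-0.6 -0.2  0.7]  after-turn frame [-0.6 -0.2  0.7]  turn rotvec deg [ 0.02 -0.01 -0.01]
[0.00092887 0.0100243  0.11131604] 705 z front 0.11398752161581759 rear 0.11413443840630862
```

View pics/g7.png

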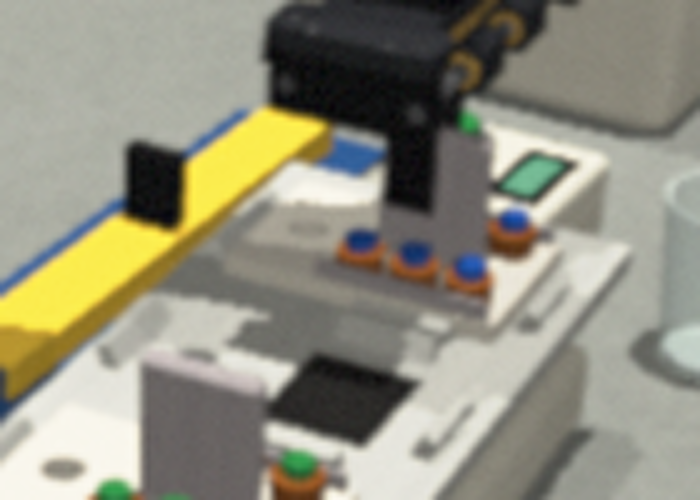

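```bash
python3 -m pendant '[{"rx":0,"ry":0,"rz":0,"tx":0,"ty":0,"tz":0,"jaw":40},{"rx":0,"ry":0,"rz":0,"tx":0,"ty":0,"tz":0,"jaw":40},{"rx":0,"ry":0,"rz":0,"tx":0,"ty":0,"tz":0,"jaw":50},{"rx":0,"ry":0,"rz":0,"tx":0,"ty":0,"tz":-15,"jaw":50},{"rx":0,"ry":0,"rz":0,"tx":0,"ty":0,"tz":-30,"jaw":60},{"rx":0,"ry":0,"rz":0,"tx":0,"ty":0,"tz":-30,"jaw":60},{"rx":0,"ry":0,"rz":0,"tx":0,"ty":0,"tz":-20,"jaw":60}]' 45
cat >> h.py <<'E'
def pins():
    c=cam("top"); W=world(c); z=W[...,2]
    r=(W[...,0]>.38)&(W[...,0]<.48)&(W[...,1]>-.2)&(W[...,1]<.1)
    blobs("handle top",W,r&(z>.117)&(z<.13),25)
    blobs("orange",W,r&mask(c,(5,150,100),(18,255,255))&(z>0.07),5)
    blobs("collar",W,r&(z>.063)&(z<.072)&mask(c,(0,0,0),(180,80,110)),10)
    return c
E
python3 - <<'E'
from h import *
c=pins(); save(c,"top5.png")
g=c["img"][180:310,210:420][...,::-1]; cv2.imwrite("pics/g8.png",cv2.resize(g,None,fx=3.8,fy=3.8,interpolation=cv2.INTER_CUBIC))
E
```

```text
time_s: 21.8
tool_pos: [0.6098, 0.221, 0.2514]
tool_rot: [179.9, 0.2, -175.8]
force: [0.3, 0.6, 0.6]
grip_width: 0.0506
[388, 285, 13, 11, 101] handle top 101 med [ 0.4356 -0.1418  0.1204] z5-95 [0.1176 0.1235] rect c [ 435.7 -142.2] wh [29.  23.7] ang 86.0
[313, 287, 12, 11, 97] handle top 97 med [0.4322 0.0401 0.1207] z5-95 [0.1179 0.124 ] rect c [432.4  38.9] wh [26.4 23.9] ang 89.8
[351, 287, 11, 10, 93] handle top 93 med [ 0.4317 -0.0507  0.1209] z5-95 [0.1181 0.1237] rect c [432.9 -50.8] wh [24.2 21.7] ang 89.8
[385, 285, 5, 8, 31] orange 31 med [ 0.4409 -0.1261  0.115 ] z5-95 [0.105  0.1174] rect c [ 440.3 -126.7] wh [ 8.2 17.4] ang 75.9
[323, 289, 4, 7, 22] orange 22 med [0.4326 0.0257 0.115 ] z5-95 [0.1129 0.1185] rect c [432.4  24.5] wh [ 7.2 14.7] ang 89.5
[347, 289, 4, 8, 28] orange 28 med [ 0.4315 -0.0342  0.1144] z5-95 [0.0947 0.1188] rect c [430.9 -33.4] wh [ 7.1 17. ] ang 89.9
[361, 288, 4, 7, 22] orange 22 med [ 0.4342 -0.0658  0.1154] z5-95 [0.1123 0.1171] rect c [434.2 -66.8] wh [ 7.1 14.5] ang 89.3
[398, 288, 5, 8, 23] orange 23 med [ 0.4312 -0.1573  0.1145] z5-95 [0.1126 0.1176] rect c [ 431.7 -157. ] wh [ 7.7 17.4] ang 74.7
[310, 290, 3, 7, 21] orange 21 med [0.4306 0.0569 0.1141] z5-95 [0.1119 0.1162] rect c [430.5  56.9] wh [14.5  4.9] ang 0.3
[314, 286, 7, 2, 10] collar 10 med [0.4499 0.0416 0.0652] z5-95 [0.0633 0.0681] rect c [449.9  42.8] wh [15.1  2.9] ang 88.8
[383, 292, 14, 8, 35] collar 35 med [ 0.4222 -0.1354  0.0659] z5-95 [0.0635 0.0691] rect c [ 423.  -136.5] wh [34.7 11.5] ang 68.5
[312, 297, 14, 5, 39] collar 39 med [0.4186 0.038  0.0654] z5-95 [0.0634 0.0681] rect c [418.  39.] wh [ 9.6 32.9] ang 4.7
[350, 298, 9, 4, 27] collar 27 med [ 0.4179 -0.0495  0.0653] z5-95 [0.0639 0.0706] rect c [416.7 -49.7] wh [20.   7.8] ang 89.7
```

View pics/g8.png

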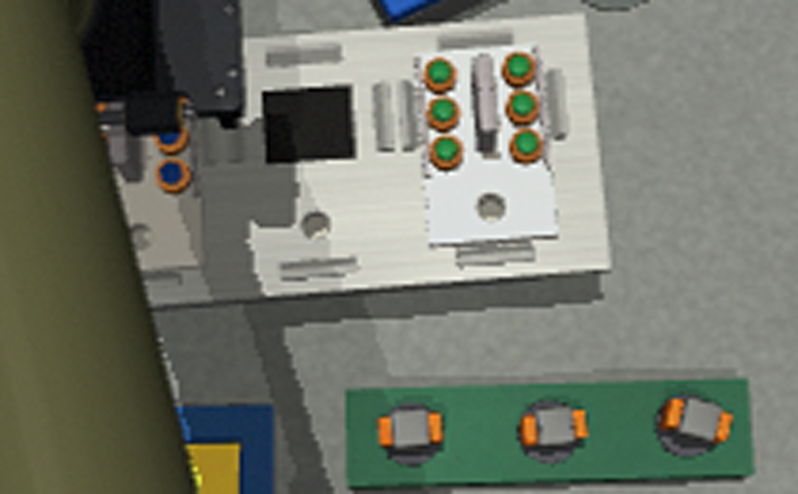

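```bash
python3 -m pendant '[{"rx":0,"ry":0,"rz":0.7,"tx":0,"ty":0,"tz":0,"jaw":60},{"rx":0,"ry":0,"rz":0,"tx":23.7,"ty":-21.1,"tz":0,"jaw":60},{"rx":0,"ry":0,"rz":0,"tx":23.7,"ty":-21.1,"tz":0,"jaw":60},{"rx":0,"ry":0,"rz":0,"tx":23.7,"ty":-21.1,"tz":0,"jaw":60},{"rx":0,"ry":0,"rz":0,"tx":23.7,"ty":-21.1,"tz":0,"jaw":60},{"rx":0,"ry":0,"rz":0,"tx":23.7,"ty":-21.1,"tz":0,"jaw":60},{"rx":0,"ry":0,"rz":0,"tx":23.7,"ty":-21.1,"tz":0,"jaw":60},{"rx":0,"ry":0,"rz":0,"tx":23.7,"ty":-21.1,"tz":0,"jaw":60},{"rx":0,"ry":0,"rz":0,"tx":23.4,"ty":-21,"tz":0,"jaw":60},{"rx":0,"ry":0,"rz":0,"tx":0,"ty":0,"tz":20,"jaw":60},{"rx":0,"ry":0,"rz":0,"tx":0,"ty":0,"tz":30,"jaw":60},{"rx":0,"ry":0,"rz":0,"tx":0,"ty":0,"tz":30,"jaw":60},{"rx":0,"ry":0,"rz":0,"tx":0,"ty":0,"tz":0,"jaw":60},{"rx":0,"ry":0,"rz":0,"tx":0,"ty":0,"tz":0,"jaw":60},{"rx":0,"ry":0,"rz":0,"tx":0,"ty":0,"tz":0,"jaw":60}]' 45
python3 - <<'E'
from h import *
go(.4315,.0407,.095,183.5)
c=cam("scene"); W=world(c); z=W[...,2]; save(c,"scene5.png")
r=(W[...,0]>.38)&(W[...,0]<.48)&(W[...,1]>-.2)&(W[...,1]<.1)
blobs("handle top",W,r&(z>.117)&(z<.128),15)
E
```

```text
time_s: 23.1
tool_pos: [0.4308, 0.0409, 0.1694]
tool_rot: [-180.0, 0.0, -176.5]
force: [0.4, -0.3, 0.2]
grip_width: 0.0604
t 23.1 pos [0.4308 0.0409 0.1694] rot [-1.7999e+02  5.0000e-02 -1.7647e+02] F [ 0.4 -0.3  0.2] grip 0.0604
 now-frame shift mm [-0.7 -0.2 74.4]  after-turn frame [-0.7 -0.2 74.4]  turn rotvec deg [-0.01  0.05  0.03]
[264, 215, 16, 11, 108] handle top 108 med [0.4363 0.0346 0.1226] z5-95 [0.1173 0.1254] rect c [435.   36.8] wh [25.5 33.8] ang 15.6
[235, 234, 18, 11, 122] handle top 122 med [ 0.4366 -0.0562  0.1227] z5-95 [0.1175 0.1253] rect c [434.9 -50.7] wh [24.1 40.2] ang 7.2
[203, 255, 22, 12, 151] handle top 151 med [ 0.4399 -0.1462  0.1224] z5-95 [0.1174 0.125 ] rect c [ 438.3 -143.4] wh [38.1 24.4] ang 81.5
```

View pics/scene5.png

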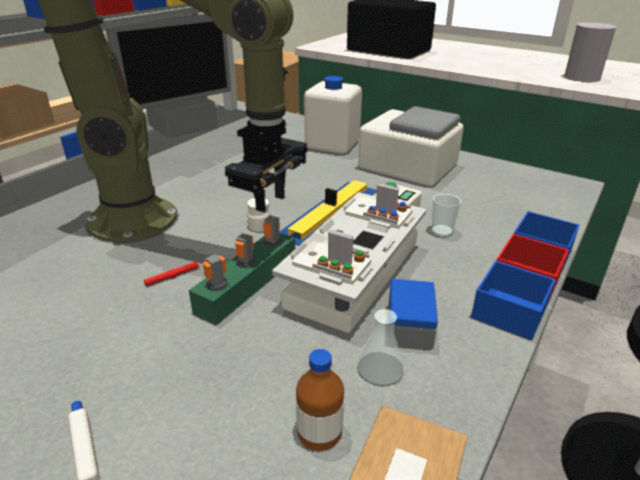

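```bash
python3 -m pendant '[{"rx":0,"ry":0,"rz":0,"tx":-1.2,"ty":0,"tz":25,"jaw":60},{"rx":0,"ry":0,"rz":0,"tx":0,"ty":0,"tz":25,"jaw":60},{"rx":0,"ry":0,"rz":0,"tx":0,"ty":0,"tz":15,"jaw":60},{"rx":0,"ry":0,"rz":0,"tx":0,"ty":0,"tz":9.5,"jaw":60},{"rx":0,"ry":0,"rz":0,"tx":0,"ty":0,"tz":0,"jaw":60},{"rx":0,"ry":0,"rz":0,"tx":0,"ty":0,"tz":0,"jaw":60},{"rx":0,"ry":0,"rz":0,"tx":0,"ty":0,"tz":0,"jaw":60}]' 45
python3 - <<'E'
from h import *
go(.4323,.0407,.095,183.5)
E
python3 -m pendant '[{"rx":0,"ry":0,"rz":0,"tx":0,"ty":0,"tz":0,"jaw":20},{"rx":0,"ry":0,"rz":0,"tx":0,"ty":0,"tz":0,"jaw":20},{"rx":0,"ry":0,"rz":0,"tx":0,"ty":0,"tz":0,"jaw":20},{"rx":0,"ry":0,"rz":0,"tx":0,"ty":0,"tz":0,"jaw":20},{"rx":0,"ry":0,"rz":0,"tx":0,"ty":0,"tz":0,"jaw":20},{"rx":0,"ry":0,"rz":0,"tx":0,"ty":0,"tz":0,"jaw":20},{"rx":0,"ry":0,"rz":0,"tx":0,"ty":0,"tz":0,"jaw":20}]' 45
python3 - <<'E'
from h import *
go(.4323,.0407,.095,183.5)
E
```

```text
time_s: 23.73
tool_pos: [0.4327, 0.0411, 0.0955]
tool_rot: [180.0, 0.2, -176.5]
force: [0.0, -0.2, 1.4]
grip_width: 0.0599
t 23.7333 pos [0.4327 0.0411 0.0955] rot [ 1.7996e+02  1.5000e-01 -1.7646e+02] F [ 0.  -0.2  1.4] grip 0.0599
 now-frame shift mm [ 0.5 -0.4  0.5]  after-turn frame [ 0.5 -0.4  0.5]  turn rotvec deg [0.04 0.15 0.04]
time_s: 24.32
tool_pos: [0.4317, 0.0407, 0.0948]
tool_rot: [180.0, 0.0, -176.5]
force: [-1.8, -1.9, 6.2]
grip_width: 0.0258
t 24.3167 pos [0.4317 0.0407 0.0948] rot [ 1.7999e+02  2.0000e-02 -1.7647e+02] F [-1.8 -1.9  6.2] grip 0.0258
 now-frame shift mm [-0.6 -0.  -0.2]  after-turn frame [-0.6 -0.  -0.2]  turn rotvec deg [0.01 0.02 0.03]
```

```bash
python3 -m pendant '[{"rx":0,"ry":0,"rz":0,"tx":0,"ty":0,"tz":-10,"jaw":20},{"rx":0,"ry":0,"rz":0,"tx":0,"ty":0,"tz":-20,"jaw":20},{"rx":0,"ry":0,"rz":0,"tx":0,"ty":0,"tz":-30,"jaw":20},{"rx":0,"ry":0,"rz":0,"tx":0,"ty":0,"tz":-30,"jaw":20},{"rx":0,"ry":0,"rz":0,"tx":0,"ty":0,"tz":-30,"jaw":20},{"rx":0,"ry":0,"rz":0,"tx":0,"ty":0,"tz":-25,"jaw":20},{"rx":0,"ry":0,"rz":0,"tx":0,"ty":0,"tz":-10,"jaw":20},{"rx":0,"ry":0,"rz":0,"tx":0,"ty":0,"tz":0,"jaw":20},{"rx":0,"ry":0,"rz":0,"tx":0,"ty":0,"tz":0,"jaw":20}]' 45
python3 - <<'E'
from h import *
c=cam("top"); save(c,"top6.png")
g=c["img"][180:310,200:400][...,::-1]; cv2.imwrite("pics/g9.png",cv2.resize(g,None,fx=4,fy=4,interpolation=cv2.INTER_CUBIC))
g=cv2.cvtColor(c["img"],cv2.COLOR_RGB2GRAY)
for (a,b) in((246,242),(338,234)):
    print(g[b-8:b+9,a-9:a+10])
c=cam("scene"); g=c["img"][100:320,160:420][...,::-1]; cv2.imwrite("pics/g10.png",cv2.resize(g,None,fx=2.9,fy=2.7,interpolation=cv2.INTER_CUBIC))
st()
E
```

```text
time_s: 25.07
tool_pos: [0.431, 0.0408, 0.2483]
tool_rot: [180.0, -0.0, -176.5]
force: [-0.3, -0.0, -2.8]
grip_width: 0.0255
[[208 207 208 207 209 209 207 207 208 207 207 208 208 207 208 208 209 207
  208]
 [208 208 207 208 207 207 207 209 209 207 208 208 208 208 209 209 207 208
  208]
 [207 208 208 207 208 207 209 207 208 209 208 208 208 209 207 208 209 207
  207]
 [206 207 207 208 208 208 208 210 210 210 209 209 209 208 207 207 208 208
  206]
 [208 207 206 208 208 210 212 210 189 174 199 205 209 209 208 207 207 207
  207]
 [208 208 208 207 210 208 180 111  66  62  75 136 198 210 209 208 207 208
  207]
 [207 207 207 208 209 189 108  61  65  83  89  97 153 213 208 207 209 208
  207]
 [208 207 208 210 199 121  58  67  98 103 107 128 144 206 209 207 208 207
  208]
 [207 206 208 209 198 109  62  76 103 101 107 128 143 204 210 208 207 208
  208]
 [208 207 209 210 203 145  61  93 102 101  98 106 152 204 209 207 207 207
  208]
 [207 208 207 208 211 200 109  78  99  98  96 111 174 212 208 208 207 208
  208]
 [208 207 208 208 209 210 190 122  95 100 123 169 213 209 208 207 208 209
  208]
 [2
[... 1314 characters left out ...]
0  69  72  72  71  72  75  68  43  67 138 205 202 209
  207]
 [ 67  74  72  71  71  71  73  72  74  73  75  74  62  46  98 209 204 208
  209]
 [ 68  72  71  70  71  73  73  75  75  75  75  76  65  39  61 132 203 201
  208]
 [ 43  74  74  74  75  75  76  76  75  75  76  76  73  57  58 112 207 203
  210]
 [ 37  71  76  75  76  76  76  76  76  77  77  78  77  65  53 100 212 207
  214]
 [ 37  68  76  76  76  78  78  77  78  78  78  79  78  69  55  69 126 167
  136]]
{'time_s': 25.1667, 'tool_pos': [0.4303, 0.0406, 0.2471], 'tool_rot': [-179.9522, -0.1891, -176.463], 'force': [0.2651, 0.3996, -1.3076], 'grip_width': 0.0253, 'qpos': [-36.8216, -10.566, 24.8228, 111.6595, 4.5294, 78.1802, 80.2224]}
```

View pics/g9.png

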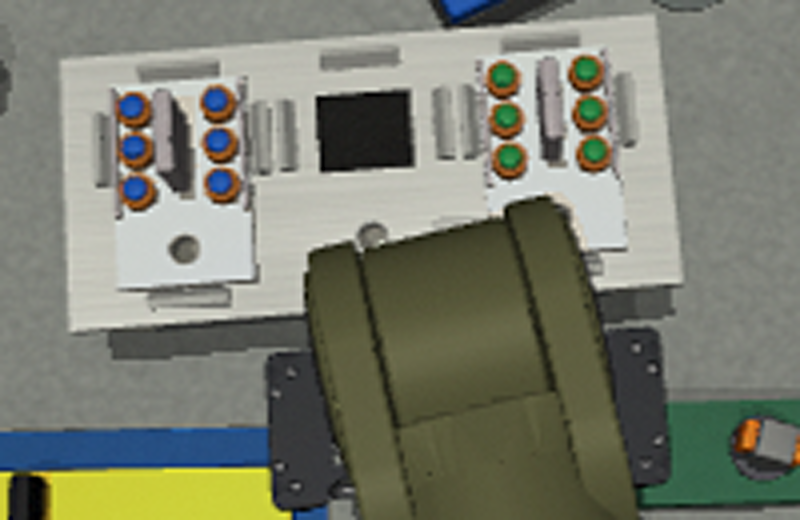

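View pics/g10.png

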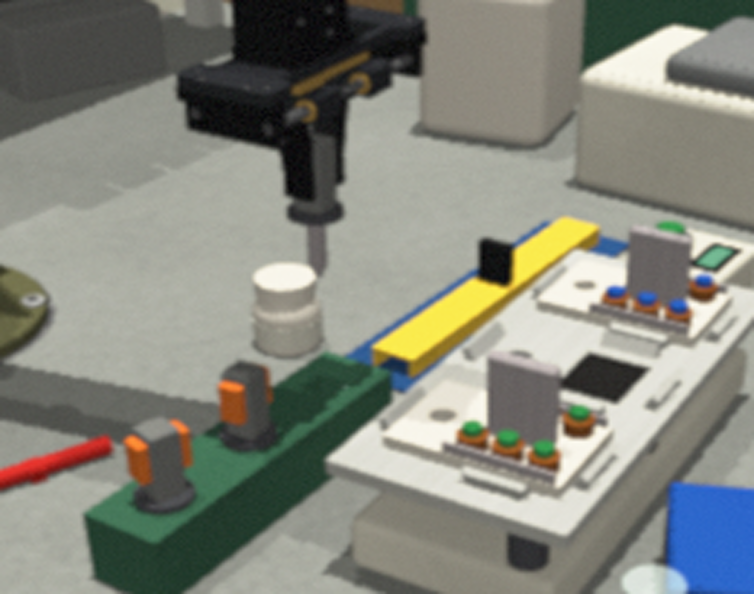

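```bash
cat >> h.py <<'E'
def hole(c,u0,v0,h=.112,r=9,thr=160):
    g=cv2.cvtColor(c["img"],cv2.COLOR_RGB2GRAY)
    b=cv2.resize(g[v0-r:v0+r+1,u0-r:u0+r+1],None,fx=8,fy=8,interpolation=cv2.INTER_LINEAR)
    m=(b<thr).astype(np.uint8); n,l,s,ce=cv2.connectedComponentsWithStats(m)
    i=l[b.shape[0]//2,b.shape[1]//2]
    cs,_=cv2.findContours((l==i).astype(np.uint8),cv2.RETR_EXTERNAL,cv2.CHAIN_APPROX_NONE)
    e=cv2.fitEllipse(max(cs,key=len))
    u=u0-r+(e[0][0]+.5)/8-.5; v=v0-r+(e[0][1]+.5)/8-.5
    p=ray(c,u,v,h); print("hole px",round(u,2),round(v,2),"axes px",np.round(np.array(e[1])/8,1),"world",p.round(4)); return p
E
python3 - <<'E'
from h import *
c=cam("top"); hole(c,246,242)
c=cam("scene"); W=world(c); z=W[...,2]
blobs("pin shank/collar",W,(z>.14)&(z<.22)&(W[...,0]>.38)&(W[...,0]<.48)&(abs(W[...,1]-.04)<.05),10)
for a in (.148,.16,.17,.18,.19,.2,.21):
    m=(z>a)&(z<a+.01)&(W[...,0]>.38)&(W[...,0]<.48)&(abs(W[...,1]-.04)<.05)
    P=W[m]; print(a,len(P),P[:,0].min().round(4) if len(P) else 0,P.max(0).round(4) if len(P) else 0,P.mean(0).round(4) if len(P) else 0)
E
```

```text
hole px 245.53 241.87 axes px [7.3 7.8] world [0.557  0.2177 0.112 ]
[259, 176, 20, 27, 179] pin shank/collar 179 med [0.4354 0.0355 0.1977] z5-95 [0.1701 0.2196] rect c [439.   33.9] wh [40.6 26. ] ang 47.9
0.148 0 0 0 0
0.16 9 0.431 [0.4353 0.0406 0.1699] [0.4331 0.038  0.1666]
0.17 26 0.4246 [0.4386 0.0411 0.1787] [0.4336 0.037  0.1749]
0.18 31 0.4255 [0.4386 0.0431 0.1895] [0.4338 0.0365 0.1849]
0.19 29 0.4266 [0.4388 0.0457 0.1998] [0.4338 0.0373 0.1945]
0.2 25 0.4281 [0.4383 0.046  0.2083] [0.4347 0.0369 0.2037]
0.21 65 0.4103 [0.452  0.0576 0.22  ] [0.4403 0.032  0.218 ]
```

```bash
python3 - <<'E'
from h import *
go(.557,.2173,.247,183.5)
E
python3 -m pendant '[{"rx":0,"ry":0,"rz":0,"tx":-11,"ty":13.5,"tz":0,"jaw":20},{"rx":0,"ry":0,"rz":0,"tx":-22,"ty":27,"tz":0,"jaw":20},{"rx":0,"ry":0,"rz":0,"tx":-22,"ty":27,"tz":0,"jaw":20},{"rx":0,"ry":0,"rz":0,"tx":-22,"ty":27,"tz":0,"jaw":20},{"rx":0,"ry":0,"rz":0,"tx":-22,"ty":27,"tz":0,"jaw":20},{"rx":0,"ry":0,"rz":0,"tx":-22,"ty":27,"tz":0,"jaw":20},{"rx":0,"ry":0,"rz":0,"tx":-11,"ty":14,"tz":0,"jaw":20},{"rx":0,"ry":0,"rz":0,"tx":0,"ty":0,"tz":0,"jaw":20},{"rx":0,"ry":0,"rz":0,"tx":0,"ty":0,"tz":0,"jaw":20},{"rx":0,"ry":0,"rz":0,"tx":0,"ty":0,"tz":0,"jaw":20}]' 45
python3 - <<'E'
from h import *
go(.557,.2173,.22,183.5)
E
```

```text
t 25.2667 pos [0.4304 0.0406 0.2472] rot [-179.95   -0.18 -176.47] F [-0.1 -0.5 -1.6] grip 0.0254
 now-frame shift mm [-137.2  168.6   -0.4]  after-turn frame [-137.2  168.6    0.2]  turn rotvec deg [-0.05 -0.18  0.03]
time_s: 26.1
tool_pos: [0.5526, 0.2098, 0.2479]
tool_rot: [-179.9, -0.1, -176.5]
force: [0.4, -0.7, -1.7]
grip_width: 0.0255
t 26.1 pos [0.5526 0.2098 0.2479] rot [-1.7990e+02 -1.2000e-01 -1.7652e+02] F [ 0.4 -0.7 -1.7] grip 0.0255
 now-frame shift mm [-4.9  7.2 27.9]  after-turn frame [-4.8  7.2 27.9]  turn rotvec deg [-0.1  -0.12 -0.02]
```

```bash
python3 -m pendant '[{"rx":0,"ry":0,"rz":0,"tx":-4.8,"ty":7.2,"tz":5,"jaw":20},{"rx":0,"ry":0,"rz":0,"tx":0,"ty":0,"tz":15,"jaw":20},{"rx":0,"ry":0,"rz":0,"tx":0,"ty":0,"tz":15,"jaw":20},{"rx":0,"ry":0,"rz":0,"tx":0,"ty":0,"tz":0,"jaw":20},{"rx":0,"ry":0,"rz":0,"tx":0,"ty":0,"tz":0,"jaw":20},{"rx":0,"ry":0,"rz":0,"tx":0,"ty":0,"tz":0,"jaw":20}]' 45
python3 - <<'E'
from h import *
go(.557,.2173,.147,183.5)
c=cam("scene"); g=c["img"][150:250,290:420][...,::-1]; cv2.imwrite("pics/g11.png",cv2.resize(g,None,fx=5.5,fy=5.5,interpolation=cv2.INTER_CUBIC))
W=world(c); z=W[...,2]
m=(z>.128)&(z<.17)&(abs(W[...,0]-.557)<.02)&(abs(W[...,1]-.214)<.03); P=W[m]; print(len(P),P.mean(0),P.min(0))
E
```

```text
time_s: 26.6
tool_pos: [0.5578, 0.2184, 0.2149]
tool_rot: [180.0, 0.1, -176.5]
force: [-0.3, 0.6, -1.7]
grip_width: 0.0256
t 26.6 pos [0.5578 0.2184 0.2149] rot [ 1.7996e+02  6.0000e-02 -1.7651e+02] F [-0.3  0.6 -1.7] grip 0.0256
 now-frame shift mm [ 1.  -1.  67.9]  after-turn frame [ 0.9 -1.  67.9]  turn rotvec deg [ 0.04  0.06 -0.01]
85 [0.56124597 0.21409496 0.15213363] [0.55151958 0.20680781 0.12915109]
```

View pics/g11.png

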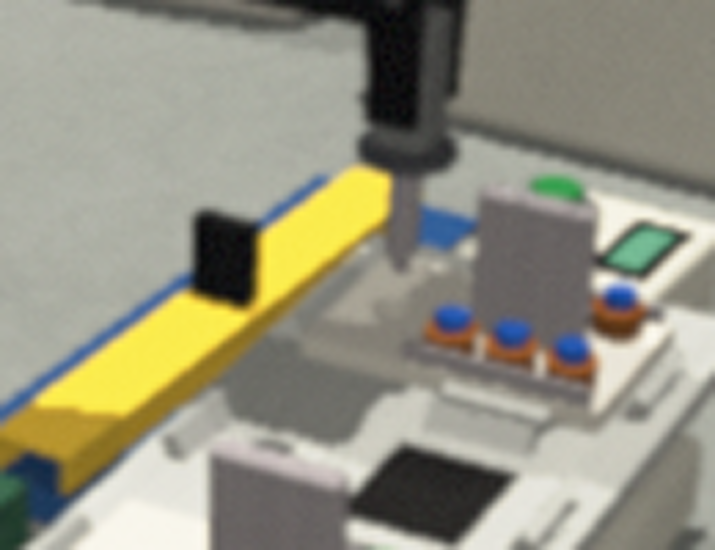

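```bash
python3 -m pendant '[{"rx":0,"ry":0,"rz":0,"tx":0.7,"ty":-0.8,"tz":5,"jaw":20},{"rx":0,"ry":0,"rz":0,"tx":0,"ty":0,"tz":6,"jaw":20},{"rx":0,"ry":0,"rz":0,"tx":0,"ty":0,"tz":4,"jaw":20},{"rx":0,"ry":0,"rz":0,"tx":0,"ty":0,"tz":4,"jaw":20},{"rx":0,"ry":0,"rz":0,"tx":0,"ty":0,"tz":4,"jaw":20},{"rx":0,"ry":0,"rz":0,"tx":0,"ty":0,"tz":0,"jaw":20}]' 45
python3 - <<'E'
from h import *
go(.557,.2173,.147,183.5)
E
```

```text
time_s: 27.15
tool_pos: [0.5563, 0.2176, 0.1898]
tool_rot: [-180.0, -0.1, -176.5]
force: [-0.4, -0.7, -1.6]
grip_width: 0.0252
t 27.15 pos [0.5563 0.2176 0.1898] rot [-1.7996e+02 -9.0000e-02 -1.7646e+02] F [-0.4 -0.7 -1.6] grip 0.0252
 now-frame shift mm [-0.8 -0.3 42.8]  after-turn frame [-0.7 -0.3 42.8]  turn rotvec deg [-0.04 -0.09  0.04]
```

```bash
python3 -m pendant '[{"rx":0,"ry":0,"rz":0,"tx":-0.3,"ty":0,"tz":6,"jaw":20},{"rx":0,"ry":0,"rz":0,"tx":0,"ty":0,"tz":8,"jaw":20},{"rx":0,"ry":0,"rz":0,"tx":0,"ty":0,"tz":8,"jaw":20},{"rx":0,"ry":0,"rz":0,"tx":0,"ty":0,"tz":8,"jaw":20},{"rx":0,"ry":0,"rz":0,"tx":0,"ty":0,"tz":6,"jaw":20},{"rx":0,"ry":0,"rz":0,"tx":0,"ty":0,"tz":0,"jaw":20},{"rx":0,"ry":0,"rz":0,"tx":0,"ty":0,"tz":0,"jaw":20}]' 45
python3 - <<'E'
from h import *
go(.557,.2173,.147,183.5)
E
```

```text
time_s: 27.73
tool_pos: [0.5568, 0.2177, 0.1544]
tool_rot: [-180.0, -0.1, -176.5]
force: [-0.4, -0.4, -1.4]
grip_width: 0.0258
t 27.7333 pos [0.5568 0.2177 0.1544] rot [-1.7997e+02 -5.0000e-02 -1.7647e+02] F [-0.4 -0.4 -1.4] grip 0.0258
 now-frame shift mm [-0.2 -0.4  7.4]  after-turn frame [-0.1 -0.4  7.4]  turn rotvec deg [-0.03 -0.05  0.03]
```

```bash
python3 -m pendant '[{"rx":0,"ry":0,"rz":0,"tx":0,"ty":0,"tz":4,"jaw":20},{"rx":0,"ry":0,"rz":0,"tx":0,"ty":0,"tz":2.5,"jaw":20},{"rx":0,"ry":0,"rz":0,"tx":0,"ty":0,"tz":1.5,"jaw":20},{"rx":0,"ry":0,"rz":0,"tx":0,"ty":0,"tz":1,"jaw":20},{"rx":0,"ry":0,"rz":0,"tx":0,"ty":0,"tz":0,"jaw":20},{"rx":0,"ry":0,"rz":0,"tx":0,"ty":0,"tz":0,"jaw":20}]' 45
```

```text
time_s: 28.23
tool_pos: [0.5573, 0.2178, 0.1469]
tool_rot: [180.0, 0.0, -176.5]
force: [-1.8, -1.2, 4.0]
grip_width: 0.0253
```

```bash
python3 -m pendant '[{"rx":0,"ry":0,"rz":0,"tx":0,"ty":0,"tz":1,"jaw":20},{"rx":0,"ry":0,"rz":0,"tx":0,"ty":0,"tz":0,"jaw":20}]' 45
python3 -m pendant '[{"rx":0,"ry":0,"rz":0,"tx":0,"ty":0,"tz":0,"jaw":58},{"rx":0,"ry":0,"rz":0,"tx":0,"ty":0,"tz":0,"jaw":58},{"rx":0,"ry":0,"rz":0,"tx":0,"ty":0,"tz":0,"jaw":58},{"rx":0,"ry":0,"rz":0,"tx":0,"ty":0,"tz":-5,"jaw":58},{"rx":0,"ry":0,"rz":0,"tx":0,"ty":0,"tz":-20,"jaw":58},{"rx":0,"ry":0,"rz":0,"tx":0,"ty":0,"tz":-30,"jaw":58},{"rx":0,"ry":0,"rz":0,"tx":0,"ty":0,"tz":-30,"jaw":58},{"rx":0,"ry":0,"rz":0,"tx":0,"ty":0,"tz":-15,"jaw":58}]' 45
python3 - <<'E'
from h import *
c=cam("scene"); g=c["img"][150:250,290:420][...,::-1]; cv2.imwrite("pics/g12.png",cv2.resize(g,None,fx=5.5,fy=5.5,interpolation=cv2.INTER_CUBIC))
W=world(c); z=W[...,2]
blobs("pin",W,(z>.16)&(z<.185)&(abs(W[...,0]-.557)<.03)&(abs(W[...,1]-.217)<.035),10)
go(.4325,-.0501,.2,185.6)
E
```

```text
time_s: 28.4
tool_pos: [0.5573, 0.2177, 0.1468]
tool_rot: [180.0, 0.0, -176.5]
force: [-4.9, -1.6, 9.0]
grip_width: 0.0255
time_s: 29.07
tool_pos: [0.5588, 0.2184, 0.2492]
tool_rot: [179.9, 0.3, -176.5]
force: [1.1, -0.5, 0.7]
grip_width: 0.0578
[356, 179, 15, 13, 142] pin 142 med [0.5625 0.2081 0.1708] z5-95 [0.1614 0.1771] rect c [558.9 217.2] wh [24.7 41.5] ang 7.2
t 29.1167 pos [0.5598 0.2188 0.2514] rot [ 179.77    0.51 -176.47] F [0.9 0.6 2.2] grip 0.0575
 now-frame shift mm [ 144.1 -260.8   49.1]  after-turn frame [ 153.  -255.2   51.4]  turn rotvec deg [ 0.22  0.51 -2.07]
```

View pics/g12.png

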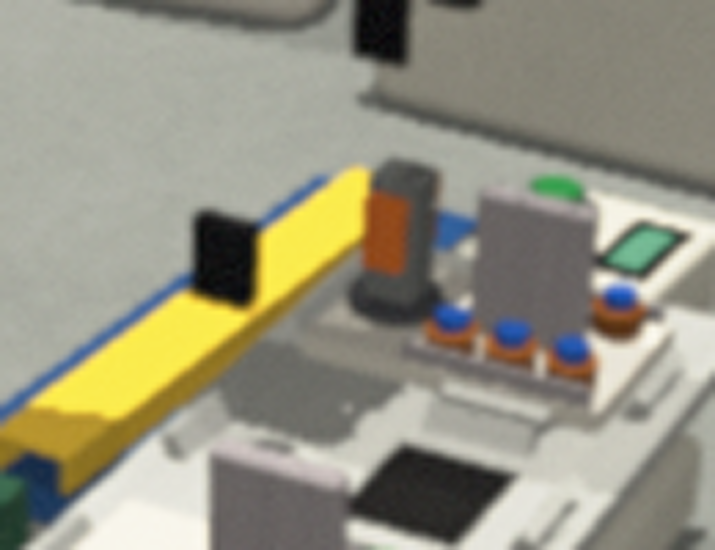

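```bash
python3 - <<'E'
from h import *
c=pins(); hole(c,338,234); save(c,"top7.png")
E
python3 -m pendant '[{"rx":0,"ry":0,"rz":-2.1,"tx":0,"ty":0,"tz":0,"jaw":60},{"rx":0,"ry":0,"rz":0,"tx":17,"ty":-28.3,"tz":0,"jaw":60},{"rx":0,"ry":0,"rz":0,"tx":17,"ty":-28.3,"tz":0,"jaw":60},{"rx":0,"ry":0,"rz":0,"tx":17,"ty":-28.3,"tz":0,"jaw":60},{"rx":0,"ry":0,"rz":0,"tx":17,"ty":-28.3,"tz":0,"jaw":60},{"rx":0,"ry":0,"rz":0,"tx":17,"ty":-28.3,"tz":0,"jaw":60},{"rx":0,"ry":0,"rz":0,"tx":17,"ty":-28.3,"tz":0,"jaw":60},{"rx":0,"ry":0,"rz":0,"tx":17,"ty":-28.3,"tz":0,"jaw":60},{"rx":0,"ry":0,"rz":0,"tx":17,"ty":-28.3,"tz":0,"jaw":60},{"rx":0,"ry":0,"rz":0,"tx":17,"ty":-28.3,"tz":0,"jaw":60},{"rx":0,"ry":0,"rz":0,"tx":0,"ty":0,"tz":20,"jaw":60},{"rx":0,"ry":0,"rz":0,"tx":0,"ty":0,"tz":30,"jaw":60},{"rx":0,"ry":0,"rz":0,"tx":0,"ty":0,"tz":30,"jaw":60},{"rx":0,"ry":0,"rz":0,"tx":0,"ty":0,"tz":0,"jaw":60},{"rx":0,"ry":0,"rz":0,"tx":0,"ty":0,"tz":0,"jaw":60},{"rx":0,"ry":0,"rz":0,"tx":0,"ty":0,"tz":0,"jaw":60}]' 45
python3 - <<'E'
from h import *
go(.4325,-.0501,.095,185.6)
E
```

```text
[389, 285, 12, 11, 95] handle top 95 med [ 0.4355 -0.1424  0.1208] z5-95 [0.1178 0.1239] rect c [ 436.2 -143.2] wh [26.3 23. ] ang 72.0
[350, 287, 13, 10, 97] handle top 97 med [ 0.4319 -0.0507  0.1205] z5-95 [0.1178 0.1242] rect c [432.8 -51. ] wh [28.6 21.6] ang 89.5
[385, 285, 5, 8, 31] orange 31 med [ 0.4409 -0.1258  0.1145] z5-95 [0.1052 0.1173] rect c [ 440.4 -126.7] wh [ 8.  17.8] ang 73.7
[347, 289, 4, 8, 28] orange 28 med [ 0.4314 -0.0343  0.1135] z5-95 [0.0981 0.1169] rect c [431.1 -33.4] wh [ 7.  16.9] ang 89.0
[361, 288, 4, 7, 22] orange 22 med [ 0.4341 -0.0658  0.1152] z5-95 [0.1127 0.1188] rect c [434.1 -66.6] wh [14.5  7.7] ang 1.7
[398, 288, 5, 8, 23] orange 23 med [ 0.4312 -0.1573  0.1139] z5-95 [0.11   0.1184] rect c [ 431.8 -156.8] wh [ 8.  16.9] ang 70.1
[349, 285, 6, 4, 11] collar 11 med [ 0.4505 -0.0428  0.065 ] z5-95 [0.0634 0.0662] rect c [449.8 -43.8] wh [ 4.5 14.6] ang 26.1
[383, 292, 14, 8, 39] collar 39 med [ 0.4222 -0.1351  0.0653] z5-95 [0.0636 0.0692] rect c [ 423.  -136.5] wh [34.4 11.4] ang 68.3
[348, 296, 14, 6, 34] collar 34 med [ 0.4179 -0.0534  0.0651] z5-95 [0.0636 0.0677] rect c [417.6 -51.9] wh [10.8 33.1] ang 8.2
hole px 338.74 233.68 axes px [6.5 7.5] world [ 0.5758 -0.0121  0.112 ]
time_s: 30.5
tool_pos: [0.4305, -0.0506, 0.166]
tool_rot: [-180.0, 0.1, -174.4]
force: [0.7, -0.1, 0.9]
grip_width: 0.06
t 30.5 pos [ 0.4305 -0.0506  0.166 ] rot [-1.7998e+02  5.0000e-02 -1.7435e+02] F [ 0.7 -0.1  0.9] grip 0.06
 now-frame shift mm [-2.   0.3 71. ]  after-turn frame [-2.   0.3 71. ]  turn rotvec deg [-0.02  0.05  0.05]
```

View pics/top7.png

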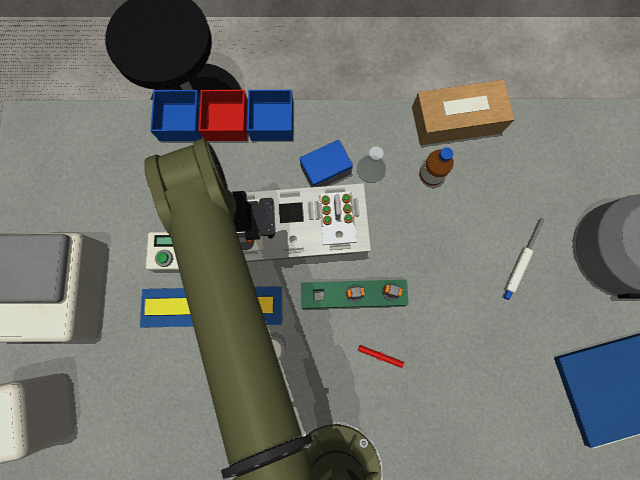

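```bash
python3 -m pendant '[{"rx":0,"ry":0,"rz":0,"tx":-1.8,"ty":0.2,"tz":25,"jaw":60},{"rx":0,"ry":0,"rz":0,"tx":0,"ty":0,"tz":25,"jaw":60},{"rx":0,"ry":0,"rz":0,"tx":0,"ty":0,"tz":13,"jaw":60},{"rx":0,"ry":0,"rz":0,"tx":0,"ty":0,"tz":8,"jaw":60},{"rx":0,"ry":0,"rz":0,"tx":0,"ty":0,"tz":0,"jaw":60},{"rx":0,"ry":0,"rz":0,"tx":0,"ty":0,"tz":0,"jaw":60},{"rx":0,"ry":0,"rz":0,"tx":0,"ty":0,"tz":0,"jaw":60}]' 45
python3 - <<'E'
from h import *
go(.4325,-.0501,.095,185.6)
E
python3 -m pendant '[{"rx":0,"ry":0,"rz":0,"tx":0,"ty":0,"tz":0,"jaw":20},{"rx":0,"ry":0,"rz":0,"tx":0,"ty":0,"tz":0,"jaw":20},{"rx":0,"ry":0,"rz":0,"tx":0,"ty":0,"tz":0,"jaw":20},{"rx":0,"ry":0,"rz":0,"tx":0,"ty":0,"tz":0,"jaw":20},{"rx":0,"ry":0,"rz":0,"tx":0,"ty":0,"tz":0,"jaw":20},{"rx":0,"ry":0,"rz":0,"tx":0,"ty":0,"tz":0,"jaw":20},{"rx":0,"ry":0,"rz":0,"tx":0,"ty":0,"tz":0,"jaw":20}]' 45
python3 - <<'E'
from h import *
go(.4325,-.0501,.095,185.6)
E
```

```text
time_s: 31.08
tool_pos: [0.4331, -0.0502, 0.0956]
tool_rot: [180.0, 0.2, -174.4]
force: [0.7, -0.4, 0.3]
grip_width: 0.0597
t 31.0833 pos [ 0.4331 -0.0502  0.0956] rot [ 1.8000e+02  1.6000e-01 -1.7435e+02] F [ 0.7 -0.4  0.3] grip 0.0597
 now-frame shift mm [0.5 0.2 0.6]  after-turn frame [0.5 0.2 0.6]  turn rotvec deg [0.   0.16 0.05]
time_s: 31.67
tool_pos: [0.432, -0.0504, 0.0949]
tool_rot: [180.0, 0.0, -174.4]
force: [-0.5, -0.0, 6.8]
grip_width: 0.0253
t 31.6667 pos [ 0.432  -0.0504  0.0949] rot [ 1.7999e+02  2.0000e-02 -1.7437e+02] F [-0.5 -0.   6.8] grip 0.0253
 now-frame shift mm [-0.6  0.2 -0.1]  after-turn frame [-0.6  0.2 -0.1]  turn rotvec deg [0.01 0.02 0.03]
```

```bash
python3 -m pendant '[{"rx":0,"ry":0,"rz":0,"tx":0,"ty":0,"tz":-10,"jaw":20},{"rx":0,"ry":0,"rz":0,"tx":0,"ty":0,"tz":-20,"jaw":20},{"rx":0,"ry":0,"rz":0,"tx":0,"ty":0,"tz":-30,"jaw":20},{"rx":0,"ry":0,"rz":0,"tx":0,"ty":0,"tz":-30,"jaw":20},{"rx":0,"ry":0,"rz":0,"tx":0,"ty":0,"tz":-30,"jaw":20},{"rx":0,"ry":0,"rz":0,"tx":0,"ty":0,"tz":-25,"jaw":20},{"rx":0,"ry":0,"rz":0,"tx":0,"ty":0,"tz":-10,"jaw":20},{"rx":0,"ry":0,"rz":0,"tx":-15,"ty":2.5,"tz":0,"jaw":20},{"rx":0,"ry":0,"rz":0,"tx":-25,"ty":4.2,"tz":0,"jaw":20},{"rx":0,"ry":0,"rz":0,"tx":-25,"ty":4.2,"tz":0,"jaw":20},{"rx":0,"ry":0,"rz":0,"tx":-25,"ty":4.2,"tz":0,"jaw":20},{"rx":0,"ry":0,"rz":0,"tx":-25,"ty":4.2,"tz":0,"jaw":20},{"rx":0,"ry":0,"rz":0,"tx":-20,"ty":3,"tz":0,"jaw":20},{"rx":0,"ry":0,"rz":0,"tx":-10,"ty":1.6,"tz":0,"jaw":20},{"rx":0,"ry":0,"rz":0,"tx":0,"ty":0,"tz":0,"jaw":20},{"rx":0,"ry":0,"rz":0,"tx":0,"ty":0,"tz":0,"jaw":20},{"rx":0,"ry":0,"rz":0,"tx":0,"ty":0,"tz":0,"jaw":20}]' 45
python3 - <<'E'
from h import *
go(.575,-.0124,.215,185.6)
E
```

```text
time_s: 33.08
tool_pos: [0.5724, -0.0131, 0.2486]
tool_rot: [180.0, -0.1, -174.4]
force: [0.5, 0.4, -2.6]
grip_width: 0.025
t 33.0833 pos [ 0.5724 -0.0131  0.2486] rot [ 1.8000e+02 -9.0000e-02 -1.7442e+02] F [ 0.5  0.4 -2.6] grip 0.025
 now-frame shift mm [-2.7  0.4 33.6]  after-turn frame [-2.6  0.4 33.6]  turn rotvec deg [ 0.   -0.09 -0.02]
```

```bash
python3 -m pendant '[{"rx":0,"ry":0,"rz":0,"tx":-2,"ty":0.4,"tz":5,"jaw":20},{"rx":0,"ry":0,"rz":0,"tx":0,"ty":0,"tz":15,"jaw":20},{"rx":0,"ry":0,"rz":0,"tx":0,"ty":0,"tz":13.5,"jaw":20},{"rx":0,"ry":0,"rz":0,"tx":0,"ty":0,"tz":0,"jaw":20},{"rx":0,"ry":0,"rz":0,"tx":0,"ty":0,"tz":0,"jaw":20},{"rx":0,"ry":0,"rz":0,"tx":0,"ty":0,"tz":0,"jaw":20}]' 45
python3 - <<'E'
from h import *
go(.575,-.0124,.147,185.6)
c=cam("scene"); g=c["img"][190:290,250:380][...,::-1]; cv2.imwrite("pics/g13.png",cv2.resize(g,None,fx=5.5,fy=5.5,interpolation=cv2.INTER_CUBIC))
W=world(c); z=W[...,2]
m=(z>.128)&(z<.17)&(abs(W[...,0]-.575)<.02)&(abs(W[...,1]+.016)<.03); P=W[m]; print(len(P),P.mean(0),P.min(0))
E
```

```text
time_s: 33.58
tool_pos: [0.5756, -0.0119, 0.2164]
tool_rot: [180.0, 0.1, -174.4]
force: [0.9, 0.3, -1.2]
grip_width: 0.0253
t 33.5833 pos [ 0.5756 -0.0119  0.2164] rot [ 1.7998e+02  7.0000e-02 -1.7438e+02] F [ 0.9  0.3 -1.2] grip 0.0253
 now-frame shift mm [ 0.8 -0.5 69.4]  after-turn frame [ 0.7 -0.5 69.4]  turn rotvec deg [0.02 0.07 0.02]
105 [ 0.57973014 -0.01569589  0.15325277] [ 0.57246265 -0.02029314  0.1321189 ]
```

View pics/g13.png

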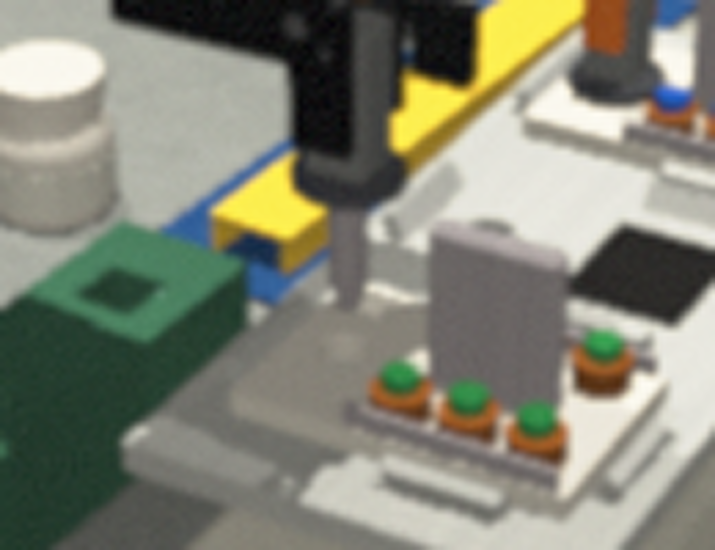

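```bash
python3 -m pendant '[{"rx":0,"ry":0,"rz":0,"tx":0.4,"ty":-0.3,"tz":5,"jaw":20},{"rx":0,"ry":0,"rz":0,"tx":0,"ty":0,"tz":6,"jaw":20},{"rx":0,"ry":0,"rz":0,"tx":0,"ty":0,"tz":5,"jaw":20},{"rx":0,"ry":0,"rz":0,"tx":0,"ty":0,"tz":5,"jaw":20},{"rx":0,"ry":0,"rz":0,"tx":0,"ty":0,"tz":4,"jaw":20},{"rx":0,"ry":0,"rz":0,"tx":0,"ty":0,"tz":0,"jaw":20}]' 45
python3 - <<'E'
from h import *
go(.575,-.0124,.147,185.6)
E
```

```text
time_s: 34.13
tool_pos: [0.5745, -0.012, 0.1892]
tool_rot: [-180.0, -0.1, -174.4]
force: [-0.1, -0.2, -1.9]
grip_width: 0.0259
t 34.1333 pos [ 0.5745 -0.012   0.1892] rot [-1.8000e+02 -1.2000e-01 -1.7437e+02] F [-0.1 -0.2 -1.9] grip 0.0259
 now-frame shift mm [-0.6 -0.5 42.2]  after-turn frame [-0.5 -0.5 42.2]  turn rotvec deg [-0.   -0.12  0.03]
```

```bash
python3 -m pendant '[{"rx":0,"ry":0,"rz":0,"tx":0,"ty":0,"tz":6,"jaw":20},{"rx":0,"ry":0,"rz":0,"tx":0,"ty":0,"tz":8,"jaw":20},{"rx":0,"ry":0,"rz":0,"tx":0,"ty":0,"tz":8,"jaw":20},{"rx":0,"ry":0,"rz":0,"tx":0,"ty":0,"tz":8,"jaw":20},{"rx":0,"ry":0,"rz":0,"tx":0,"ty":0,"tz":5,"jaw":20},{"rx":0,"ry":0,"rz":0,"tx":0,"ty":0,"tz":0,"jaw":20},{"rx":0,"ry":0,"rz":0,"tx":0,"ty":0,"tz":0,"jaw":20}]' 45
python3 - <<'E'
from h import *
go(.575,-.0124,.147,185.6)
E
```

```text
time_s: 34.72
tool_pos: [0.575, -0.0121, 0.1551]
tool_rot: [-180.0, -0.0, -174.4]
force: [0.4, -0.1, -0.5]
grip_width: 0.0254
t 34.7167 pos [ 0.575  -0.0121  0.1551] rot [-1.7999e+02 -5.0000e-02 -1.7437e+02] F [ 0.4 -0.1 -0.5] grip 0.0254
 now-frame shift mm [-0.  -0.3  8.1]  after-turn frame [-0.  -0.3  8.1]  turn rotvec deg [-0.01 -0.05  0.03]
```

```bash
python3 -m pendant '[{"rx":0,"ry":0,"rz":0,"tx":0,"ty":0,"tz":4,"jaw":20},{"rx":0,"ry":0,"rz":0,"tx":0,"ty":0,"tz":3,"jaw":20},{"rx":0,"ry":0,"rz":0,"tx":0,"ty":0,"tz":2,"jaw":20},{"rx":0,"ry":0,"rz":0,"tx":0,"ty":0,"tz":1,"jaw":20},{"rx":0,"ry":0,"rz":0,"tx":0,"ty":0,"tz":0,"jaw":20},{"rx":0,"ry":0,"rz":0,"tx":0,"ty":0,"tz":0,"jaw":20}]' 45
```

```text
time_s: 35.22
tool_pos: [0.5754, -0.012, 0.1469]
tool_rot: [180.0, 0.0, -174.4]
force: [-4.0, 0.7, 6.0]
grip_width: 0.0252
```

```bash
python3 -m pendant '[{"rx":0,"ry":0,"rz":0,"tx":0,"ty":0,"tz":0.7,"jaw":20},{"rx":0,"ry":0,"rz":0,"tx":0,"ty":0,"tz":0,"jaw":20}]' 45
python3 -m pendant '[{"rx":0,"ry":0,"rz":0,"tx":0,"ty":0,"tz":0,"jaw":58},{"rx":0,"ry":0,"rz":0,"tx":0,"ty":0,"tz":0,"jaw":58},{"rx":0,"ry":0,"rz":0,"tx":0,"ty":0,"tz":0,"jaw":58},{"rx":0,"ry":0,"rz":0,"tx":0,"ty":0,"tz":-5,"jaw":58},{"rx":0,"ry":0,"rz":0,"tx":0,"ty":0,"tz":-20,"jaw":58},{"rx":0,"ry":0,"rz":0,"tx":0,"ty":0,"tz":-30,"jaw":58},{"rx":0,"ry":0,"rz":0,"tx":0,"ty":0,"tz":-30,"jaw":58},{"rx":0,"ry":0,"rz":0,"tx":0,"ty":0,"tz":-15,"jaw":58},{"rx":0,"ry":0,"rz":0,"tx":40,"ty":0,"tz":0,"jaw":40},{"rx":0,"ry":0,"rz":0,"tx":40,"ty":0,"tz":0,"jaw":20},{"rx":0,"ry":0,"rz":0,"tx":40,"ty":0,"tz":0,"jaw":0},{"rx":0,"ry":0,"rz":0,"tx":0,"ty":0,"tz":0,"jaw":0},{"rx":0,"ry":0,"rz":0,"tx":0,"ty":0,"tz":0,"jaw":0}]' 45
python3 - <<'E'
from h import *
for n in("top","scene"):
    c=cam(n); save(c,n+"8.png"); W=world(c); z=W[...,2]
    blobs(n+" pins",W,(z>.16)&(z<.185)&(abs(W[...,0]-.565)<.03)&(W[...,1]>-.06)&(W[...,1]<.26),10)
    blobs(n+" startbtn",W,mask(c,(50,80,50),(85,255,255))&(z>.06)&(z<.08)&(abs(W[...,1]-.437)<.05)&(abs(W[...,0]-.53)<.04),10)
    blobs(n+" cover",W,mask(c,(22,120,120),(35,255,255))&(W[...,1]>.1)&(W[...,1]<.5)&(W[...,0]<.5)&(W[...,0]>.3),50)
E
python3 -c "
from h import *
go(.5265,.4375,.25,185.6)"
```

```text
time_s: 35.38
tool_pos: [0.5754, -0.012, 0.1469]
tool_rot: [179.9, 0.0, -174.4]
force: [-5.1, 0.3, 10.2]
grip_width: 0.0257
time_s: 36.47
tool_pos: [0.4548, -0.0239, 0.2458]
tool_rot: [179.8, 0.2, -174.4]
force: [0.2, 0.8, 0.4]
grip_width: 0.0324
[239, 221, 5, 3, 11] top pins 11 med [0.593  0.2193 0.1731] z5-95 [0.1644 0.1784] rect c [593.6 218.9] wh [2.2 9.7] ang 1.3
[234, 232, 18, 12, 160] top pins 160 med [0.5564 0.2162 0.1707] z5-95 [0.1641 0.175 ] rect c [557.8 216.8] wh [24.7 40.1] ang 5.5
[157, 252, 11, 11, 91] top startbtn 91 med [0.527  0.4363 0.0709] z5-95 [0.0662 0.0736] rect c [527.1 434.8] wh [27. 26.] ang 78.3
[145, 297, 128, 18, 1933] top cover 1933 med [0.4069 0.3132 0.0233] z5-95 [0.0193 0.027 ] rect c [407.  327.9] wh [ 41.6 336.4] ang 0.5
[356, 179, 15, 13, 145] scene pins 145 med [0.563  0.2077 0.1704] z5-95 [0.1611 0.1768] rect c [558.9 216.5] wh [24.3 40.8] ang 8.3
[305, 223, 17, 17, 209] scene pins 209 med [ 0.5819 -0.0205  0.1714] z5-95 [0.1612 0.1767] rect c [577.5 -13.3] wh [24.2 40.2] ang 4.3
[387, 182, 9, 4, 27] scene startbtn 27 med [0.5257 0.4365 0.0745] z5-95 [0.0724 0.0761] rect c [527.3 437.2] wh [22.  20.2] ang 8.9
[289, 181, 68, 58, 912] scene cover 912 med [0.411  0.2792 0.0261] z5-95 [0.016  0.0286] rect c [397.7 327.6] wh [ 68.3 342. ] ang 0.7
t 36.5667 pos [ 0.4569 -0.0236  0.2458] rot [ 1.7996e+02  1.6000e-01 -1.7436e+02] F [ 1.1  0.2 -0.6] grip 0.0247
 now-frame shift mm [-114.6  452.1   -3.6]  after-turn frame [-114.3  452.1   -4.2]  turn rotvec deg [0.04 0.16 0.04]
```

View pics/scene8.png

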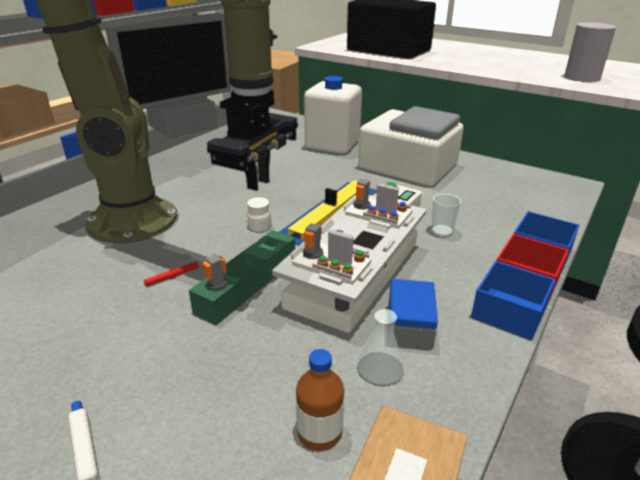

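View pics/top8.png

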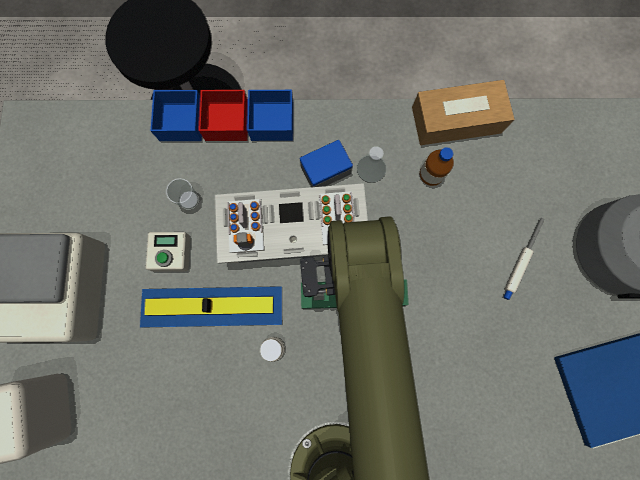

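Run:
```python
from h import *
c=cam("top"); W=world(c); z=W[...,2]
m=(z>.1)&(z<.3)&(W[...,1]>.45)&(W[...,1]<.75)&(W[...,0]>.4)&(W[...,0]<.68)
print(m.sum(), W[m].min(0), W[m].max(0))
print(W[252-2:257,161-2:165,2].mean(), ray(c,162,257,.07))
c=cam("scene"); W=world(c); z=W[...,2]
m=(z>.1)&(z<.3)&(W[...,1]>.45)&(W[...,1]<.75)&(W[...,0]>.4)&(W[...,0]<.68)
print(m.sum(), W[m].min(0), W[m].max(0))
```

```text
5645 [0.40005654 0.60772975 0.10010091] [0.58007382 0.7499908  0.17569493]
0.06635370954479447 [0.52736188 0.43551373 0.07      ]
2528 [0.40004095 0.60407327 0.10012785] [0.5850024  0.74997706 0.17560738]
```

```bash
python3 -m pendant '[{"rx":0,"ry":0,"rz":0,"tx":-4,"ty":16,"tz":0,"jaw":0},{"rx":0,"ry":0,"rz":0,"tx":-8.2,"ty":32.2,"tz":0,"jaw":0},{"rx":0,"ry":0,"rz":0,"tx":-8.2,"ty":32.2,"tz":0,"jaw":0},{"rx":0,"ry":0,"rz":0,"tx":-8.2,"ty":32.2,"tz":0,"jaw":0},{"rx":0,"ry":0,"rz":0,"tx":-8.2,"ty":32.2,"tz":0,"jaw":0},{"rx":0,"ry":0,"rz":0,"tx":-8.2,"ty":32.2,"tz":0,"jaw":0},{"rx":0,"ry":0,"rz":0,"tx":-8.2,"ty":32.2,"tz":0,"jaw":0},{"rx":0,"ry":0,"rz":0,"tx":-8.2,"ty":32.2,"tz":0,"jaw":0},{"rx":0,"ry":0,"rz":0,"tx":-8.2,"ty":32.2,"tz":0,"jaw":0},{"rx":0,"ry":0,"rz":0,"tx":-8.2,"ty":32.2,"tz":0,"jaw":0},{"rx":0,"ry":0,"rz":0,"tx":-8.2,"ty":32.2,"tz":0,"jaw":0},{"rx":0,"ry":0,"rz":0,"tx":-8.2,"ty":32.2,"tz":0,"jaw":0},{"rx":0,"ry":0,"rz":0,"tx":-8.2,"ty":32.2,"tz":0,"jaw":0},{"rx":0,"ry":0,"rz":0,"tx":-8.2,"ty":32.2,"tz":0,"jaw":0},{"rx":0,"ry":0,"rz":0,"tx":-4,"ty":17,"tz":30,"jaw":0},{"rx":0,"ry":0,"rz":0,"tx":0,"ty":0,"tz":30,"jaw":0},{"rx":0,"ry":0,"rz":0,"tx":0,"ty":0,"tz":30,"jaw":0},{"rx":0,"ry":0,"rz":0,"tx":0,"ty":0,"tz":30,"jaw":0},{"rx":0,"ry":0,"rz":0,"tx":0,"ty":0,"tz":0,"jaw":0},{"rx":0,"ry":0,"rz":0,"tx":0,"ty":0,"tz":0,"jaw":0}]' 30
python3 - <<'E'
from h import *
go(.5272,.4362,.084,185.6)
E
```

```text
time_s: 38.33
tool_pos: [0.5249, 0.4365, 0.1219]
tool_rot: [-179.8, -0.2, -174.4]
force: [-0.4, 1.1, 0.0]
grip_width: 0.0006
t 38.3333 pos [0.5249 0.4365 0.1219] rot [-179.79   -0.23 -174.35] F [-0.4  1.1  0. ] grip 0.0006
 now-frame shift mm [-2.4 -0.3 37.9]  after-turn frame [-2.3 -0.5 37.9]  turn rotvec deg [-0.21 -0.23  0.05]
```

```bash
python3 -m pendant '[{"rx":0,"ry":0,"rz":0,"tx":-2,"ty":0,"tz":20,"jaw":0},{"rx":0,"ry":0,"rz":0,"tx":0,"ty":0,"tz":12,"jaw":0},{"rx":0,"ry":0,"rz":0,"tx":0,"ty":0,"tz":0,"jaw":0},{"rx":0,"ry":0,"rz":0,"tx":0,"ty":0,"tz":3,"jaw":0},{"rx":0,"ry":0,"rz":0,"tx":0,"ty":0,"tz":3,"jaw":0},{"rx":0,"ry":0,"rz":0,"tx":0,"ty":0,"tz":0,"jaw":0},{"rx":0,"ry":0,"rz":0,"tx":0,"ty":0,"tz":0,"jaw":0}]' 30
python3 - <<'E'
from h import *
go(.5272,.4362,.084,185.6)
E
```

```text
time_s: 38.92
tool_pos: [0.5277, 0.4373, 0.0877]
tool_rot: [180.0, 0.1, -174.4]
force: [0.0, 0.2, 0.4]
grip_width: 0.0001
t 38.9167 pos [0.5277 0.4373 0.0877] rot [ 1.7995e+02  5.0000e-02 -1.7436e+02] F [0.  0.2 0.4] grip 0.0001
 now-frame shift mm [ 0.7 -1.1  3.7]  after-turn frame [ 0.7 -1.1  3.7]  turn rotvec deg [0.05 0.05 0.04]
```

```bash
python3 -m pendant '[{"rx":0,"ry":0,"rz":0,"tx":0,"ty":-0.8,"tz":4,"jaw":0},{"rx":0,"ry":0,"rz":0,"tx":0,"ty":0,"tz":4,"jaw":0},{"rx":0,"ry":0,"rz":0,"tx":0,"ty":0,"tz":3,"jaw":0},{"rx":0,"ry":0,"rz":0,"tx":0,"ty":0,"tz":0,"jaw":0},{"rx":0,"ry":0,"rz":0,"tx":0,"ty":0,"tz":0,"jaw":0}]' 30
```

```text
time_s: 39.33
tool_pos: [0.5283, 0.4374, 0.0803]
tool_rot: [179.8, 0.1, -174.4]
force: [-4.6, -1.5, 17.1]
grip_width: 0.0004
```

```bash
python3 -m pendant '[{"rx":0,"ry":0,"rz":0,"tx":0,"ty":0,"tz":1.5,"jaw":0},{"rx":0,"ry":0,"rz":0,"tx":0,"ty":0,"tz":0,"jaw":0},{"rx":0,"ry":0,"rz":0,"tx":0,"ty":0,"tz":0,"jaw":0}]' 30
```

```text
time_s: 39.58
tool_pos: [0.5284, 0.4374, 0.0801]
tool_rot: [179.8, 0.1, -174.4]
force: [-6.7, -4.9, 23.5]
grip_width: 0.0001
```

Run:
```python
from h import *
c=cam("scene"); g=c["img"][140:240,330:460][...,::-1]; cv2.imwrite("pics/g14.png",cv2.resize(g,None,fx=5.5,fy=5.5,interpolation=cv2.INTER_CUBIC))
st()
```

```text
{'time_s': 39.6333, 'tool_pos': [0.5283, 0.4374, 0.0801], 'tool_rot': [179.8076, 0.1321, -174.3552], 'force': [-6.6462, -4.0724, 24.0286], 'grip_width': 0.0003, 'qpos': [-52.1885, 28.9184, 13.9027, 88.0461, -7.539, 63.7297, 59.0081]}
```

View pics/g14.png

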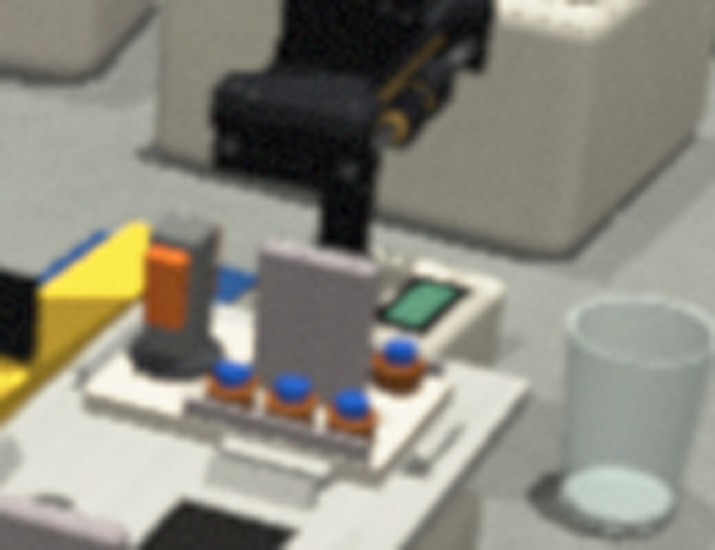

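```bash
python3 -m pendant '[{"rx":0,"ry":0,"rz":0,"tx":0,"ty":0,"tz":-10,"jaw":0},{"rx":0,"ry":0,"rz":0,"tx":0,"ty":0,"tz":-30,"jaw":0},{"rx":0,"ry":0,"rz":0,"tx":0,"ty":0,"tz":-40,"jaw":0},{"rx":0,"ry":0,"rz":0,"tx":0,"ty":0,"tz":-40,"jaw":0},{"rx":0,"ry":0,"rz":0,"tx":0,"ty":0,"tz":-40,"jaw":0},{"rx":0,"ry":0,"rz":0,"tx":0,"ty":0,"tz":-40,"jaw":0},{"rx":0,"ry":0,"rz":0,"tx":25,"ty":25,"tz":0,"jaw":0},{"rx":0,"ry":0,"rz":0,"tx":25,"ty":25,"tz":0,"jaw":0},{"rx":0,"ry":0,"rz":0,"tx":25,"ty":25,"tz":0,"jaw":0},{"rx":0,"ry":0,"rz":0,"tx":25,"ty":25,"tz":0,"jaw":0},{"rx":0,"ry":0,"rz":0,"tx":25,"ty":25,"tz":0,"jaw":0},{"rx":0,"ry":0,"rz":0,"tx":25,"ty":25,"tz":0,"jaw":0},{"rx":0,"ry":0,"rz":0,"tx":0,"ty":0,"tz":0,"jaw":0},{"rx":0,"ry":0,"rz":0,"tx":0,"ty":0,"tz":0,"jaw":0},{"rx":0,"ry":0,"rz":0,"tx":0,"ty":0,"tz":0,"jaw":0}]' 30
python3 - <<'E'
from h import *
for n in("top","scene"):
    c=cam(n); save(c,n+"9.png"); W=world(c); z=W[...,2]
    blobs(n+" pins",W,(z>.16)&(z<.185)&(abs(W[...,0]-.565)<.03)&(W[...,1]>-.06)&(W[...,1]<.26),30)
    blobs(n+" startbtn",W,mask(c,(50,80,50),(85,255,255))&(z>.06)&(z<.08)&(abs(W[...,1]-.437)<.05)&(abs(W[...,0]-.53)<.04),10)
    blobs(n+" cover",W,mask(c,(22,120,120),(35,255,255))&(W[...,1]>.1)&(W[...,1]<.55)&(W[...,0]<.5)&(W[...,0]>.3),50)
st()
E
```

```text
time_s: 40.88
tool_pos: [0.3639, 0.5704, 0.274]
tool_rot: [-179.9, 0.0, -174.4]
force: [0.0, 0.6, 1.0]
grip_width: 0.0006
[331, 224, 18, 11, 160] top pins 160 med [ 0.5745 -0.0116  0.1709] z5-95 [0.1634 0.1757] rect c [575.6 -11.7] wh [24.8 40. ] ang 5.0
[234, 232, 17, 12, 164] top pins 164 med [0.5562 0.216  0.1708] z5-95 [0.1631 0.1752] rect c [557.2 217.6] wh [24.1 39.2] ang 3.6
[157, 252, 11, 11, 88] top startbtn 88 med [0.5271 0.4353 0.0707] z5-95 [0.0673 0.0742] rect c [527.2 436.2] wh [24.1 26.3] ang 83.3
[145, 297, 128, 18, 1932] top cover 1932 med [0.4069 0.3126 0.0233] z5-95 [0.0197 0.0271] rect c [407.1 328.5] wh [ 41.6 338.6] ang 0.5
[356, 179, 15, 13, 145] scene pins 145 med [0.5632 0.2077 0.1702] z5-95 [0.1612 0.1771] rect c [559.8 215.7] wh [23.7 42.2] ang 6.3
[305, 223, 17, 17, 208] scene pins 208 med [ 0.5815 -0.0206  0.1708] z5-95 [0.1619 0.1766] rect c [578.  -12.8] wh [41.2 24.4] ang 86.9
[387, 182, 9, 4, 27] scene startbtn 27 med [0.5265 0.4365 0.0744] z5-95 [0.0725 0.0761] rect c [527.5 435.2] wh [20.3 29.8] ang 42.6
[289, 180, 68, 59, 905] scene cover 905 med [0.4106 0.2789 0.0261] z5-95 [0.016  0.0287] rect c [396.6 345.5] wh [ 69.2 377.6] ang 1.6
{'time_s': 40.9833, 'tool_pos': [0.3654, 0.5694, 0.2743], 'tool_rot': [-179.9509, 0.052, -174.5237], 'force': [-0.1649, -0.429, 0.76], 'grip_width': 0.0004, 'qpos': [-67.2104, 20.8668, 10.3546, 75.9852, -3.623, 83.479, 38.367]}
```

View pics/top9.png

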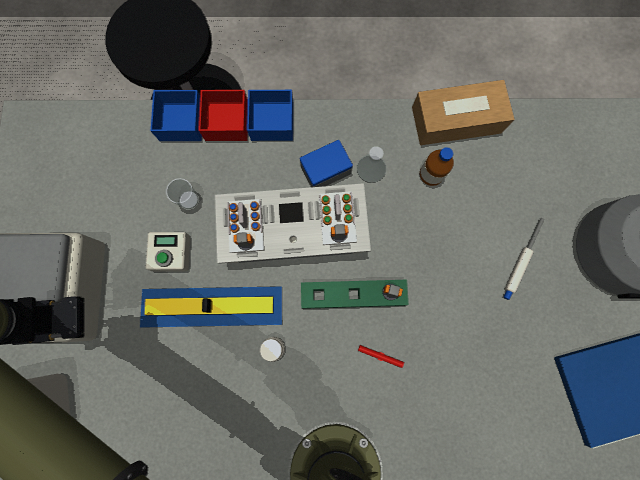

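View pics/scene9.png

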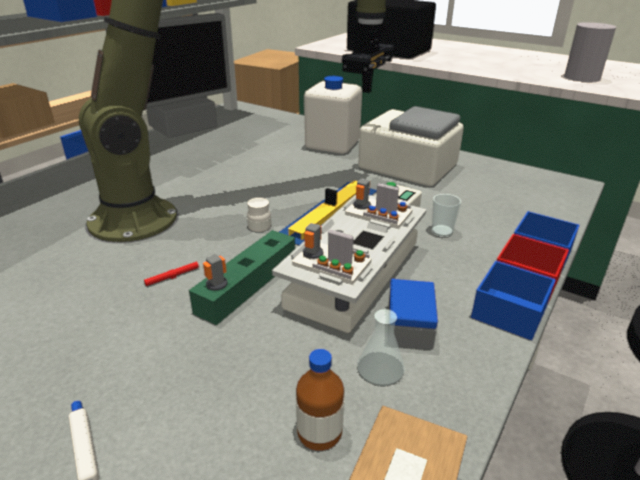

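```bash
python3 -c "
from cell import env
print(env.sign_off())"
```

```text
the job is handed in; nothing more can be done
None
```

The job is handed in, at about 41 s on the robot clock. There were two racks on the bench, blue and green; no red one was there.

**What I did**
- I laid the dust cover on the blue mat.
- I seated the green rack in nest0 and the blue rack in nest2, and locked each with a pin.
- I left the third pin in the holder.
- I pressed the start button with about 24 N until it stopped moving, then moved the arm clear.

**Last checks**
- **Cover:** flat, its centre within about 6 mm of the mat's centre.
- **Pins:** about 40 mm across the buttons, so they are released. Handle tops are at about 174 mm, so the collars are flush, and the pins are 1–2 mm from the bores.
- **Racks:** both read flat at home height before I let go of them.
- **Start button:** back up.
- **Glassware:** all standing, and the robot touches nothing.

**What disagreed**
- The scene camera read about 2 mm off the top camera, in x and height.
- The closed grip on the pins read 25–26 mm, against the 28 mm given for squeezed buttons. The pins still went in without resistance.
- I could not see the balls under the platform, and `sign_off` reports no verdict.

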